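Level a grinder spindle in its vee stand

TASK

Lay the grinder spindle in the two vee rests of the levelling stand, set the spirit level along the middle of it and push it down to bed its groove. Then turn the winged screw foot of the stand until the bubble lies between the two lines, and press the level firmly down on the spindle again. Finish like that, still pressing from above with the bubble between the lines, so that I can tighten the lock nut; leave the other things on the bench alone.

Things in the scene. Friction and masses are not known exactly. Their poses are not given: they have to be found in the camera images.
- spindle_mid (a point): Grinder spindle, loose on the bench: round steel body 24 mm in diameter, 130 mm long between shoulders; then at each end a 20 mm journal 26 mm long, a hexagon nut 28 mm across flats, 12 mm thick, and a short thread; 220 mm in all, ends alike, 0.6 kg. The point is on its axis half-way along (14 mm above the bench at the start); y runs along the axis.
- level_mid (a point): Spirit level, loose, upright on the bench: steel block 110 mm long, 30 wide, 36 high, 0.4 kg, flat sides, vial in a slot along its top, 90-degree groove along its sole that beds on the 24 mm spindle body. The point is its centre, half-way up; y along it, z up. Bedded, it is 23 mm above the spindle's axis.
- level_top (a point): Middle of the level's top, level with the two 7 mm wide rims beside the vial's 16 mm slot (the glass is 0.5 mm or more below them). Press here from above with 8 to 20 N, closed fingertips bridging the slot. Same axes as level_mid.
- bubble (a joint): Place of the dark 16 mm bubble along the vial, in m along the level's y: 0 in the middle, positive towards the +y end; between the two black lines within 0.003 either way. It runs to the higher end, 2 mm for each milliradian of slope, at most 24 mm, and takes about 1.5 s to settle.
- vee_mid (a point): Levelling stand, fixed: a steel bed with two vee rests on it, 156 mm apart. The point is where the spindle's middle belongs, half-way between the rests, when its journals lie in them, about 92 mm above the bench and 42 mm above the bed's top. y runs along the bed, from the screw foot to the heel where the bed is hinged.
- vee_foot (a point): Bottom of the notch of the vee rest nearer the screw foot, 78 mm from vee_mid (the other is its mirror image, set up to 0.3 mm higher or lower). A rest is 16 mm thick, its notch 90 degrees, open upward, 27 mm deep, 54 mm wide at the top. The spindle's body, between its shoulders, goes between the rests with 5 mm to spare at each end.
- wing (a point): Wing of the screw foot, beyond the -y end of the bed, 185 mm from vee_mid: upright steel plate 12 mm thick (x), 50 long (y), 24 high on a vertical screw 13 mm thick. The point is its middle, on the screw's axis, 108 mm above the bench; it does not rise or sink.
- foot_screw (a joint): Turn of the screw foot in rad, growing clockwise from above, which raises this end of the bed: 1 rad slopes the spindle by 6.4 milliradians (bubble 12.7 mm). It turns stiffly (about 0.1 N m) and stays where it is left. At the start this end is always low, by 0.7 to 2 rad of turn; the value that is level differs each time.
- bolt_mid (a point): A rusty square-head bolt 96 mm long, loose on the bench in front of the stand, not part of the job. The point is its centre.
- punch_mid (a point): A steel punch 121 mm long, loose on the bench in front of the stand, not part of the job. The point is its centre.
- shoe_mid (a point): A horseshoe 123 by 137 mm, loose at the left of the bench, not part of the job. The point is its centre.
Not all that is in view belongs to the job. What is shaped like the part that bears level_mid but yellow is not meant.

How it is judged:
On the way, in this order (a step that is already met when the one before it is completed fails the run):
1. the spindle lies in both vee rests, let go (horizontal distance between spindle_mid and vee_mid below 0.01 m and z of spindle_mid in the frame of vee_mid between -0.003 and 0.003 m and angle between the y axis of spindle_mid and the y axis of vee_mid, either way round below 0.012 rad and contact force between the fingers and spindle below 0.3 N), for 0.2 s.
2. the level is pressed down on the middle of the spindle (horizontal distance between spindle_mid and vee_mid below 0.01 m and z of spindle_mid in the frame of vee_mid between -0.003 and 0.003 m and angle between the y axis of spindle_mid and the y axis of vee_mid, either way round below 0.012 rad and horizontal distance between level_mid and spindle_mid below 0.015 m and z of level_mid in the frame of vee_mid between 0.018 and 0.027 m and angle between the y axis of level_mid and the y axis of spindle_mid, either way round below 0.05 rad and angle between level_mid's own z axis and vertical below 0.2 rad and contact force between level and spindle above 8 N), for 0.1 s.
3. the level stands free on the spindle and the screw foot has been turned until the bubble lies between the lines (horizontal distance between spindle_mid and vee_mid below 0.01 m and z of spindle_mid in the frame of vee_mid between -0.003 and 0.003 m and angle between the y axis of spindle_mid and the y axis of vee_mid, either way round below 0.012 rad and horizontal distance between level_mid and spindle_mid below 0.015 m and z of level_mid in the frame of vee_mid between 0.018 and 0.027 m and angle between the y axis of level_mid and the y axis of spindle_mid, either way round below 0.05 rad and angle between level_mid's own z axis and vertical below 0.2 rad and value of joint bubble between -0.003 and 0.003 m and angle between spindle_mid's own y axis and vertical between 1.5683 and 1.5733 rad and contact force between the fingers and level below 0.3 N), for 0.2 s.
At the end, for the whole second after the job is handed in: Spindle in both vee rests (centre within 10 mm of its place), level upright along it within 15 mm of its middle and pressed on it from above by the fingers (over 8 N between level and spindle, its weight of 4 N included), bubble within 3 mm of the middle, screw foot not touched (all of step 2 and value of joint bubble between -0.003 and 0.003 m and angle between spindle_mid's own y axis and vertical between 1.5683 and 1.5733 rad and contact force between the fingers and level above 3 N and contact force between each of the arm, the fingers and foot_screw below 0.3 N); the arm keeps its last pose, push and grip.
It fails at once if the bolt, the punch or the horseshoe is shifted by more than 30 mm (distance of any of bolt_mid, punch_mid, shoe_mid from where it was at the start of the episode above 0.03 m).
It also fails if it takes over 72 s, if anything falls off the work surface, if the arm or the gripper's body presses on something with over 40 N, if the wrist force passes 120 N, or if a joint passes its speed limit or range.

ROBOT

A 7-joint arm with a two-finger parallel gripper is mounted at the origin on a cart in front of the work surface, level with it; the furniture and walls round the work are solid. World frame = base frame: x ahead of the robot, y to its left, z up, the work surface at z = 0. Lengths are in m, angles in rad, forces in N, time in s.
With the tool pointing down it reaches from about 0.4 to 0.9 m from the base axis. Payload 5.5 kg.
Tool frame: the origin (TCP) lies on the centre line of the jaws, within the pads' length; the fingertips stand 19 mm ahead of it and the grasp point (between the pads) is the TCP; z points along the fingers, y is the direction in which the jaws open and shut (so a half turn about z gives the same grasp; the last joint's range is limited). The gripper opens to 85 mm and grips with 20 to 120 N. Pads are 22 mm wide; open, the fingers measure 114 mm over their backs; the gripper's body (76 mm by 85 mm) begins 54 mm behind the grasp point. The pads swing forward as they close: fully open they stand 13 mm farther back than shut.
Start: joints at [1.471, 0.501, -0.427, 1.55, 0.221, 1.138, -0.21], TCP at [0.231, -0.608, 0.25] pointing down, gripper open.
Joint ranges: [-2.88, 2.88], [-0.31, 2.03], [-1.54, 1.56], [0.2, 2.42], [-1.41, 4.55], [0.19, 2.02], [-2.57, 2.57]. Speed limits (rad/s): [2.57, 2.57, 3.14, 3.14, 3.14, 3.14, 3.14].

INTERFACE

Orientations are given as [roll, pitch, yaw] about the fixed x, y, z axes, in that order (R = Rz(yaw) Ry(pitch) Rx(roll)).
In Python, from workcell import manip gives the robot as it stands.
- The arm moves only by the tool jog_arm, never from a script. Its argument "steps" is one flat list of numbers, 5 for each row, row after row: the shift along the tool's x, y, z each as a share of 20 mm, from -1 to 1, then the turn about the tool's z as a share of 45 degrees, from -1 to 1, then the closure, from -1 (fully open) to 1 (shut). In form: [dx, dy, dz, turn, gripper, dx, dy, dz, turn, gripper, ...]. A call has 1 to 20 rows; each row shifts and turns the pose as measured when the row begins, along the tool's axes as they then stand; what a row does not reach is not made up. A row lasts 1/8 s, in which the tool goes at most 62.5 mm and 10.7 degrees, less where a joint would pass 70% of its speed; a pose out of reach is approached as far as the arm can. A call with a number of a shift or a turn outside -1 to 1 is refused whole. A call with a gripper value outside its range is refused whole. The fingers move at their own pace and stop on an object; "grip_force" is the grip in N (left out, the last holds). Time passes only in rows, so rows that do not move let the fingers close. It gives the time, the measured TCP pose, the force and the opening at its end, in the units of the state.
- manip.observe(): the state, without advancing time (a new reading comes with each control period).
- manip.snapshot(name): name is "scene" or "top" or "wrist"; returns a dict with "frame" (384x512x3 uint8, red, green, blue), "intrinsics" (3x3 intrinsics, pixels), "T" (4x4, takes a point from camera to world coordinates); the wrist camera has in their place "T_tool_cam" (4x4, takes a point from camera to tool coordinates, whose origin is the TCP and whose axes are the flange's). Camera axes: x right, y up, looking along -z (the intrinsics and any distortion apply to the point x, -y, -z); pixel columns grow to the right and rows downward; lengths in m; the calibration is good to about 2 mm. A picture is of the moment at which its call begins: read the wrist's pose just before it. There is no depth.
- manip.job_done(): hands the job in, once; it reports no verdict.
Trained networks look in a picture, given as the dict that the camera call returned (one of the last four; its "shot" number tells which), for a name from the list of things; names that differ only in an ending like _2 or _b are one class to them, and where a whole thing is asked for, a point or a joint stands for the part that bears it (a point fixed in the world has none). Each returns a list of dicts, best first, with "conf" (0 to 1); they miss things now and then, are a little off and sometimes report something else, mostly with a low value. They report only what shows in the picture. A call takes as long as a camera call. They do not tell look-alikes from the thing itself.
- manip.find_in(picture, thing): "xyz" ([x, y, z] in m, in the coordinates of the camera as it stood for that picture, good to about 4 mm: the middle of the surface that is visible of it).
The state is a dict: "t": time; "joint_pos": joint angles; "joint_vel": joint speeds; "joint_efforts": joint torques, N m; "tcp_pos": TCP position; "tcp_rot": TCP orientation; "wrist_force": force on the tool from outside, world axes, zero at the start; "ft_torque": the same for the moment, N m; "grip_width": finger opening in m.
Only numpy, scipy, OpenCV 4.12 (cv2) and the standard library are available. Lean on these libraries where they do the work, as an engineer would, in place of code of your own. Each camera call takes 0.05 s, during which the arm holds its last target.

## Working session

There is one attempt and no reset: what is moved stays moved. The work goes in short steps, Python scripts to look and compute and a tool call to move; the robot and the scene stay as the last step left them, time stands still between calls to the robot, and variables do not carry over. Pictures are saved under pics/ and viewed, and the job is handed in when it is done.

Besides the shell and the picture viewer there is one more tool, called after "Emit:" as name(argument=value, ...), one argument or row to a line, values as JSON. jog_arm: Moves the arm, as the interface text tells. Shift numbers are shares of 20 mm and turn numbers shares of 45 degrees, none past 1 either way. Its arguments: {"type":"object","properties":{"steps":{"type":"array","items":{"type":"number"}},"grip_force":{"type":"number"}},"required":["steps"]}

```bash
mkdir -p pics; ls
cat > h.py <<'E'
import numpy as np, cv2
from workcell import manip
def R(rpy):
    from scipy.spatial.transform import Rotation as Ro
    return Ro.from_euler('xyz',rpy).as_matrix()
def snap(n,save=None):
    o=manip.observe(); s=manip.snapshot(n)
    if 'T' not in s:
        T=np.eye(4);T[:3,:3]=R(o['tcp_rot']);T[:3,3]=o['tcp_pos'];s['Tw']=T@s['T_tool_cam']
    else: s['Tw']=s['T']
    if save: cv2.imwrite('pics/'+save,s['frame'][:,:,::-1])
    return s
def find(s,name):
    for d in manip.find_in(s,name)[:4]:
        p=s['Tw']@np.append(d['xyz'],1); print(name,round(d['conf'],2),p[:3].round(4), proj(s,p[:3]).round(0))
def ray(s,uv):
    K=s['intrinsics'];c=np.linalg.inv(K)@np.array([uv[0],uv[1],1.]);d=s['Tw'][:3,:3]@np.array([c[0],-c[1],-c[2]]);return s['Tw'][:3,3],d
def atz(s,uv,z):
    o,d=ray(s,uv);return o+d*(z-o[2])/d[2]
def proj(s,p):
    q=np.linalg.inv(s['Tw'])@np.append(p,1);v=s['intrinsics']@np.array([q[0],-q[1],-q[2]]);return v[:2]/v[2]
E
python3 - <<'E'
from h import *
print(manip.observe())
for c in ['scene','top','wrist']:
    s=snap(c,c+'0.png'); print(c,s['intrinsics'].round(1).tolist(),s['Tw'].round(3).tolist(),[k for k in s])
    for n in ['spindle_mid','level_mid','vee_mid','vee_foot','wing','bolt_mid','punch_mid','shoe_mid']:
        find(s,n)
E
```

```text
pics
{'t': 0.0, 'joint_pos': array([ 1.47120703,  0.50186246, -0.42676112,  1.5514577 ,  0.22078178,
        1.13826698, -0.2103094 ]), 'joint_vel': array([-1.16296983e-03,  3.26845848e-05, -2.80029878e-04,  3.43542893e-04,
        5.42686069e-04, -1.09011450e-03, -3.02179116e-04]), 'joint_efforts': array([ 8.93344577e-05, -5.69514406e+01, -5.81623524e+00, -2.80938399e+01,
        1.07005768e-02,  1.20134430e-02,  3.68722908e-06]), 'tcp_pos': array([ 0.23039038, -0.60710138,  0.24924427]), 'tcp_rot': array([-3.13964897e+00, -7.81156368e-05,  3.62802167e-01]), 'wrist_force': array([ 0.88379391, -0.05229659,  0.13353515]), 'ft_torque': array([ 0.00877489, -0.0008496 , -0.0063267 ]), 'grip_width': 0.08521080385690538}
scene [[471.6, 0.0, 256.5], [0.0, 471.6, 186.6], [0.0, 0.0, 1.0]] [[-0.993, -0.098, 0.067, 0.642], [0.119, -0.819, 0.561, 0.918], [-0.0, 0.565, 0.825, 1.395], [0.0, 0.0, 0.0, 1.0]] ['frame', 'intrinsics', 'T', 'shot', 'Tw']
spindle_mid 0.72 [0.4552 0.2794 0.0193] [291. 261.]
level_mid 0.79 [ 0.4422 -0.2437  0.034 ] [273. 133.]
level_mid 0.65 [ 0.4294 -0.3907  0.0334] [271.
[... 714 characters left out ...]
', 'Tw']
spindle_mid 0.81 [0.4532 0.2688 0.0226] [196. 226.]
level_mid 0.97 [ 0.4412 -0.2556  0.0358] [363. 231.]
level_mid 0.79 [ 0.4251 -0.406   0.0373] [412. 236.]
vee_mid 0.56 [ 0.58   -0.1041  0.0479] [314. 186.]
vee_mid 0.56 [ 0.4502 -0.0978  0.0084] [312. 228.]
vee_foot 0.65 [ 0.5826 -0.1024  0.0469] [314. 185.]
wing 0.59 [ 0.5973 -0.2642  0.1171] [371. 175.]
bolt_mid 0.56 [0.4534 0.0444 0.0105] [267. 227.]
shoe_mid 0.77 [0.4204 0.4845 0.0091] [128. 236.]
wrist [[292.0, 0.0, 254.3], [0.0, 292.0, 194.4], [0.0, 0.0, 1.0]] [[0.356, 0.884, 0.304, 0.309], [-0.935, 0.336, 0.116, -0.578], [0.001, -0.326, 0.945, 0.374], [0.0, 0.0, 0.0, 1.0]] ['frame', 'intrinsics', 'T_tool_cam', 'shot', 'Tw']
```

View pics/top0.png

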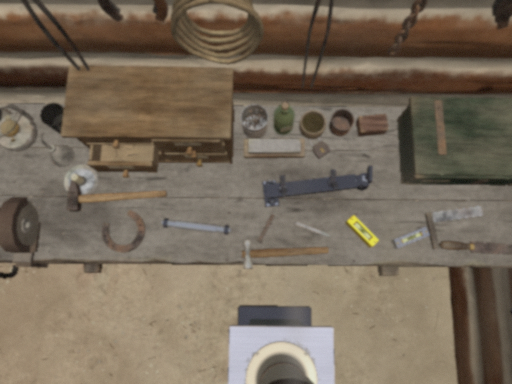

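View pics/scene0.png

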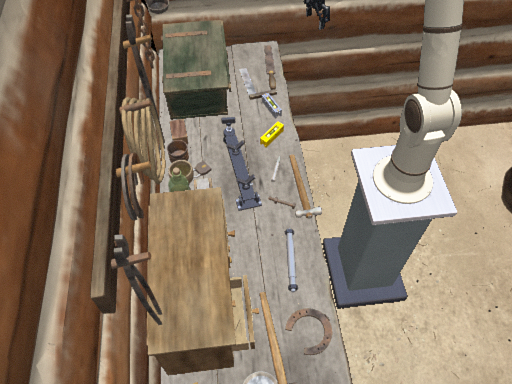

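Run:
```python
import cv2
a=cv2.imread('pics/top0.png')
cv2.imwrite('pics/ctop.png',cv2.resize(a[130:280,130:430],None,fx=2.6,fy=2.6,interpolation=cv2.INTER_CUBIC))
a=cv2.imread('pics/scene0.png')
cv2.imwrite('pics/csc.png',cv2.resize(a[80:300,170:370],None,fx=2.7,fy=2.7,interpolation=cv2.INTER_CUBIC))
```

```text
(no output)
```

View pics/ctop.png

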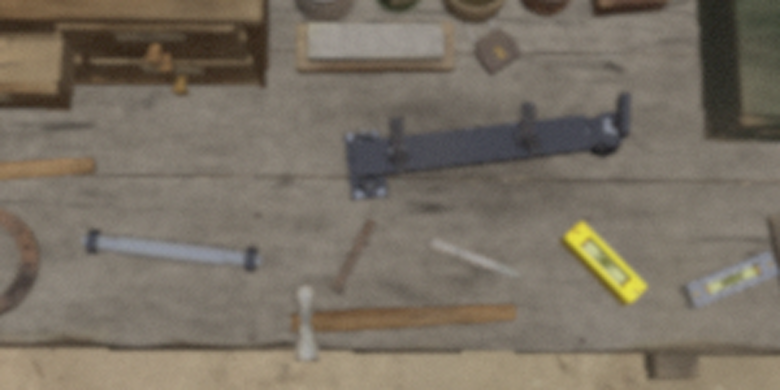

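View pics/csc.png

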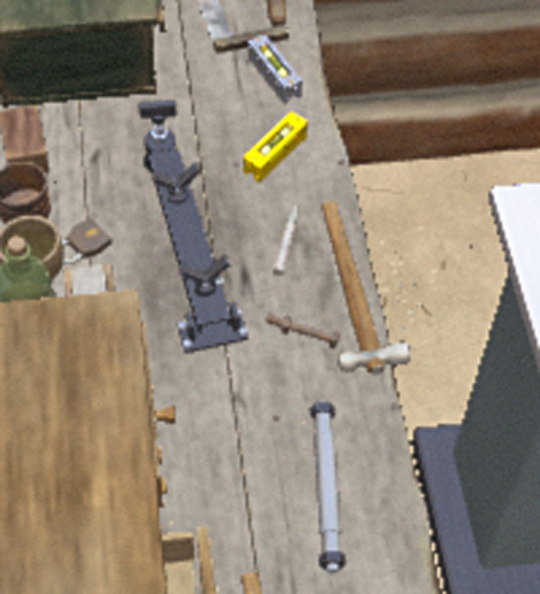

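Two level-shaped things are in view: yellow at top (363,231), grey at top (412,236). The grey steel one fits; yellow is the excluded look-alike. I'll move over towards the grey one, passing on to the stand and the spindle.

Emit:
jog_arm(
  steps=[1, -0.55, 0, 0, -1, 1, -0.55, 0, 0, -1, 1, -0.55, 0, 0, -1, 1, -0.55, 0, 0, -1, 1, -0.55, 0, 0, -1, 1, -0.55, 0, 0, -1, 1, -0.55, 0, 0, -1, 1, -0.55, 0, 0, -1, 1, -0.55, 0, 0, -1, 1, -0.55, 0, 0, -1],
)

```text
t: 2.6
tcp_pos: [0.3925, -0.4138, 0.2519]
tcp_rot: [3.141, -0.002, 0.375]
wrist_force: [0.2, -0.1, -1.1]
grip_width: 0.0854
```

Run:
```python
from h import *
o=manip.observe(); print(o['t'],o['tcp_pos'],o['tcp_rot'],o['joint_pos'].round(2))
s=snap('wrist','w1.png'); print(s['T_tool_cam'].round(3).tolist())
for n in ['level_mid','wing','vee_foot','vee_mid']: find(s,n)
```

```text
2.6 [ 0.39251211 -0.41379973  0.25186372] [ 3.14105594e+00 -2.19701637e-03  3.74833156e-01] [ 1.18  0.37 -0.52  1.75  0.21  1.07 -0.61]
[[0.001, 0.945, 0.326, 0.083], [1.0, -0.001, -0.001, 0.0], [-0.001, 0.326, -0.945, -0.124], [0.0, 0.0, 0.0, 1.0]]
level_mid 0.97 [ 0.425  -0.4017  0.0365] [254. 139.]
level_mid 0.82 [ 0.4493 -0.2533  0.036 ] [133.  66.]
```

View pics/w1.png

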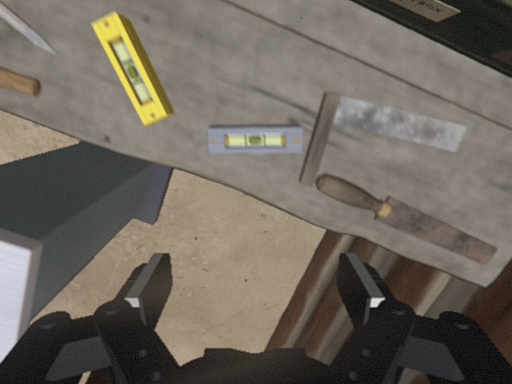

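The grey steel level is at (208–302, 124–154), lying along image horizontal (tool y), and the yellow one is at (95–172, 12–124). Grey is the one meant.

```bash
cat >> h.py <<'E'
def crop(s,box,fn,f=4):
    a=s['frame'][box[1]:box[3],box[0]:box[2],::-1]
    cv2.imwrite('pics/'+fn,cv2.resize(a,None,fx=f,fy=f,interpolation=cv2.INTER_CUBIC))
E
python3 - <<'E'
from h import *
s=manip.snapshot('wrist'); o=manip.observe()
s=snap('wrist')
crop(s,(190,100,330,180),'c1.png',5)
E
```

```text
(no output)
```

View pics/c1.png

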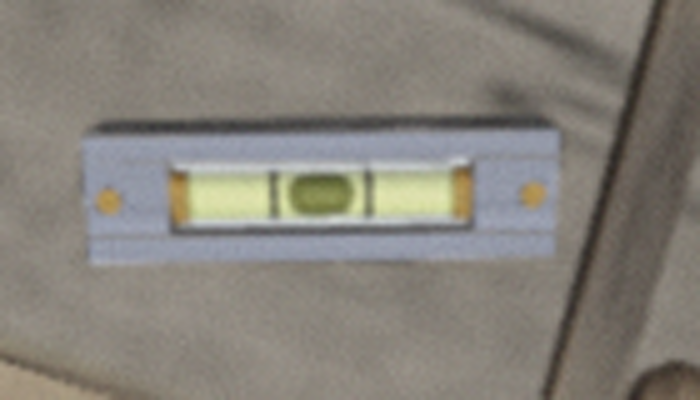

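Emit:
jog_arm(
  steps=[0.63, -1, -0.4, 0, -1, 0.63, -1, -0.4, 0, -1, 0.63, -1, -0.4, 0, -1, 0.63, -1, -0.4, 0, -1, 0.63, -1, -0.4, 0, -1, 0.63, -1, -0.4, 0, -1, 0.63, -1, -0.4, 0, -1, 0.63, -1, -0.4, 0, -1, 0.63, -1, -0.4, 0, -1, 0.63, -1, -0.4, 0, -1, 0.63, -1, -0.4, 0, -1, 0, 0, 0, -0.24, -1, 0, 0, 0, -0.24, -1, 0, 0, 0, -0.24, -1, 0, 0, 0, -0.24, -1, 0, 0, 0, -0.24, -1, 0, 0, 0, -0.24, -1, 0, 0, 0, -0.2, -1],
)

```text
t: 5.2
tcp_pos: [0.443, -0.1345, 0.3491]
tcp_rot: [3.138, 0.003, 1.664]
wrist_force: [0.3, 0.5, -0.4]
grip_width: 0.0857
```

Run:
```python
from h import *
o=manip.observe(); print(o['t'],o['tcp_pos'],o['tcp_rot'],o['joint_pos'].round(2))
# level measured at earlier pose
s=snap('wrist','w2.png')
T=np.eye(4);T[:3,:3]=R([3.1411,-.0022,.3748]);T[:3,3]=[.3925,-.4138,.2519]
L={'Tw':T@s['T_tool_cam'],'intrinsics':s['intrinsics']}
for uv in [(85,138),(558,130),(557,256),(90,262),(321,197)]:
    print(atz(L,(190+uv[0]/5,100+uv[1]/5),.036).round(4))
for n in ['wing','vee_foot','vee_mid','spindle_mid','bolt_mid','punch_mid']: find(s,n)
```

```text
5.2 [ 0.44303372 -0.13447805  0.34908276] [3.1380226  0.00332539 1.6643489 ] [ 1.01  0.08 -0.8   1.86  0.06  1.22  0.27]
[ 0.4167 -0.346   0.036 ]
[ 0.4579 -0.4457  0.036 ]
[ 0.4315 -0.4575  0.036 ]
[ 0.39   -0.3562  0.036 ]
[ 0.424 -0.401  0.036]
wing 0.63 [ 0.6077 -0.2569  0.1011] [359. 254.]
vee_foot 0.71 [ 0.5803 -0.0789  0.0513] [354. 124.]
bolt_mid 0.55 [0.4506 0.0425 0.015 ] [271.  22.]
punch_mid 0.91 [ 0.446  -0.0944  0.0099] [258. 123.]
```

View pics/w2.png

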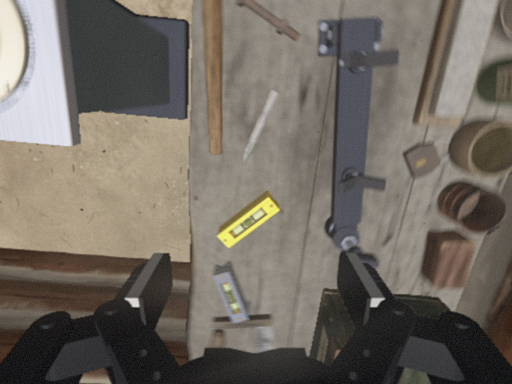

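Emit:
jog_arm(
  steps=[0.9, 1, 0, 0.02, -1, 0.9, 1, 0, 0.02, -1, 0.9, 1, 0, 0.02, -1, 0.9, 1, 0, 0.02, -1, 0.9, 1, 0, 0, -1, 0.9, 1, 0, 0, -1, 0, 0, 0, 0, -1],
)

```text
t: 6.42
tcp_pos: [0.5615, -0.0205, 0.3482]
tcp_rot: [3.139, 0.003, 1.575]
wrist_force: [1.1, 0.5, -0.3]
grip_width: 0.0851
```

Run:
```python
from h import *
o=manip.observe(); print(o['t'],o['tcp_pos'],o['tcp_rot'],o['joint_pos'].round(2))
s=snap('wrist','w3.png'); np.save('Tw3.npy',s['Tw'])
for n in ['wing','vee_foot','vee_mid','spindle_mid']: find(s,n)
crop(s,(150,20,350,290),'c3.png',2.2)
```

```text
6.425 [ 0.56147278 -0.02047508  0.34818107] [3.13915318e+00 3.11550149e-03 1.57505016e+00] [ 0.67  0.33 -0.86  1.65  0.26  1.28 -0.23]
wing 0.92 [ 0.6035 -0.2542  0.108 ] [281. 312.]
vee_foot 0.81 [ 0.5837 -0.0831  0.0492] [268. 194.]
vee_mid 0.62 [ 0.6048 -0.2582  0.1127] [282. 316.]
vee_mid 0.56 [ 0.5782 -0.0822  0.0465] [265. 193.]
vee_mid 0.49 [ 0.4507 -0.0908  0.013 ] [187. 191.]
spindle_mid 0.63 [0.4464 0.1695 0.0227] [168.   8.]
```

View pics/w3.png

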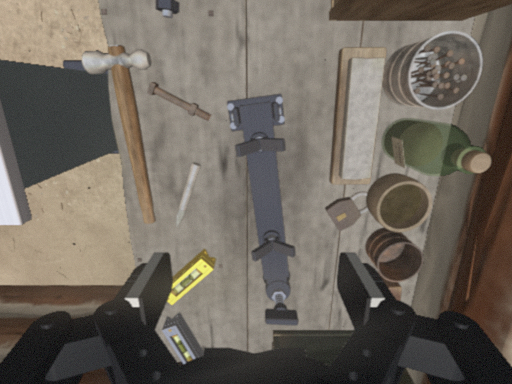

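View pics/c3.png

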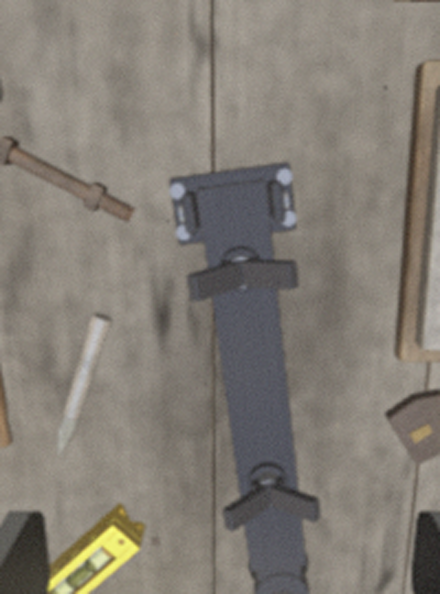

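Run:
```python
from h import *
s=snap('scene','s3.png'); t=snap('top','t3.png')
W={'Tw':np.load('Tw3.npy'),'intrinsics':np.array([[292,0,254.3],[0,292,194.4],[0,0,1]])}
c=lambda u,v:(150+u/2.2,20+v/2.2)
P={k:atz(W,c(*v),.105) for k,v in dict(ul=(191,287),ur=(296.5,272.5),ll=(227,520),lr=(318,508)).items()}
for k in P: print(k,P[k].round(4))
h=(P['ul']+P['ur'])/2; f=(P['ll']+P['lr'])/2; d=h-f
print('w',np.linalg.norm(P['ul']-P['ur']),np.linalg.norm(P['ll']-P['lr']),'sep',np.linalg.norm(d),'mid',(h+f)/2,'yaw ydir',np.degrees(np.arctan2(-d[0],d[1])))
print('wing', atz(W,(281,316),.12), 'pred',(h+f)/2-d/np.linalg.norm(d)*.185)
crop(s,(205,100,275,215),'c3s.png',5);crop(t,(255,155,385,215),'c3t.png',6)
M=(h+f)/2
for n,q in (('s',s),('t',t)):
  for p in (M,h,f): print(n,proj(q,p).round(1))
```

```text
ul [ 0.5396 -0.0058  0.105 ]
ur [0.5999 0.0028 0.105 ]
ll [ 0.5609 -0.1588  0.105 ]
lr [ 0.6199 -0.1497  0.105 ]
w 0.06087729543171875 0.059683866815315935 sep 0.1541123341374193 mid [ 0.58007678 -0.07786697  0.105     ] yaw ydir 7.685135380625172
wing [ 0.60277891 -0.25140051  0.12      ] pred [ 0.60481666 -0.26120528  0.105     ]
s [240.2 159.7]
s [245.6 177.3]
s [235.2 143. ]
t [308.1 181.4]
t [282.8 184.5]
t [333.3 178.3]
```

View pics/c3s.png

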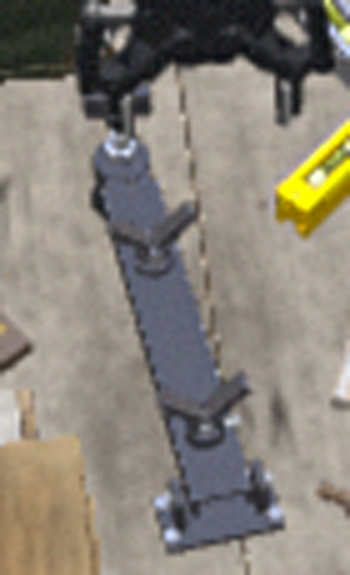

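View pics/c3t.png

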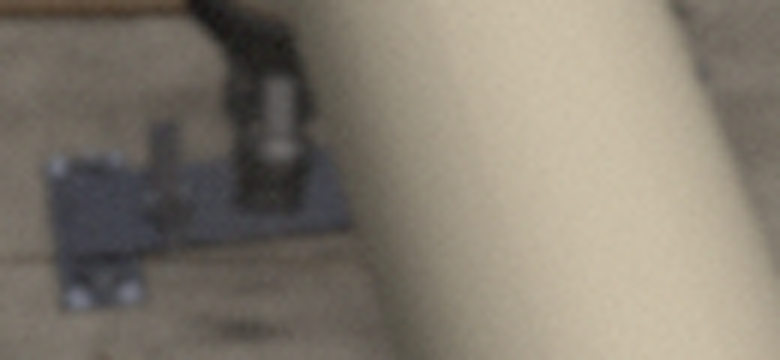

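Run:
```python
import cv2
a=cv2.imread('pics/w3.png')
x=cv2.resize(a[225:335,220:320],None,fx=5,fy=5,interpolation=cv2.INTER_CUBIC)
y=cv2.resize(a[85:195,220:320],None,fx=5,fy=5,interpolation=cv2.INTER_CUBIC)
cv2.imwrite('pics/c3x.png',x);cv2.imwrite('pics/c3y.png',y)
```

```text
(no output)
```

View pics/c3x.png

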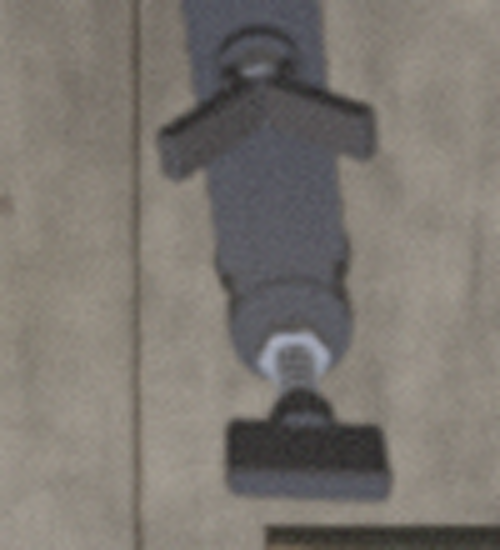

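View pics/c3y.png

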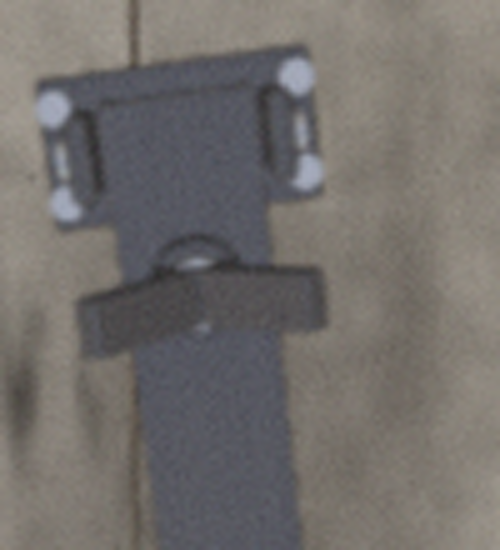

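Run:
```python
from h import *
W={'Tw':np.load('Tw3.npy'),'intrinsics':np.array([[292,0,254.3],[0,292,194.4],[0,0,1]])}
for u in [(265.6,319.5),(265.6,323.5),(298,320),(298,324.5),(281.8,321.8)]: print(atz(W,u,.12).round(4))
print(W['Tw'][:3,3])
# notch bottoms in vee: lower crop (268,100)? 
for v in [(268,95),(262,85)]: print('nb',atz(W,(220+v[0]/5,225+v[1]/5),.078).round(4))
```

```text
[ 0.5799 -0.258   0.12  ]
[ 0.58   -0.2655  0.12  ]
[ 0.6286 -0.2588  0.12  ]
[ 0.629  -0.2673  0.12  ]
[ 0.6044 -0.2622  0.12  ]
[0.56027491 0.06348883 0.47161058]
nb [ 0.5918 -0.1536  0.078 ]
nb [ 0.5899 -0.1502  0.078 ]
```

Emit:
jog_arm(
  steps=[1, -0.42, 0.42, 0, -1, 1, -0.42, 0.42, 0, -1, 1, -0.42, 0.42, 0, -1, 1, -0.42, 0.42, 0, -1, 1, -0.42, 0.42, 0, -1, 1, -0.42, 0.42, 0, -1, 1, -0.42, 0.42, 0, -1, 1, -0.42, 0.42, 0, -1, 1, -0.42, 0.42, 0, -1, 1, -0.42, 0.42, 0, -1, 1, -0.42, 0.42, 0, -1, 0, 0, 0, 0, -1],
)

```text
t: 8.28
tcp_pos: [0.4501, 0.2132, 0.2478]
tcp_rot: [-3.14, 0.007, 1.579]
wrist_force: [-0.1, -0.7, 0.1]
grip_width: 0.0855
```

Run:
```python
from h import *
o=manip.observe(); print(o['t'],o['tcp_pos'],o['tcp_rot'],o['joint_pos'].round(2))
s=snap('wrist','w4.png'); np.save('Tw4.npy',s['Tw'])
find(s,'spindle_mid')
```

```text
8.275 [0.45010071 0.21316614 0.2478146 ] [-3.14027031  0.00734974  1.57914021] [ 0.29  0.33 -0.94  1.91  0.31  1.06 -0.77]
spindle_mid 0.94 [0.4539 0.2891 0.0228] [259.  99.]
```

View pics/w4.png

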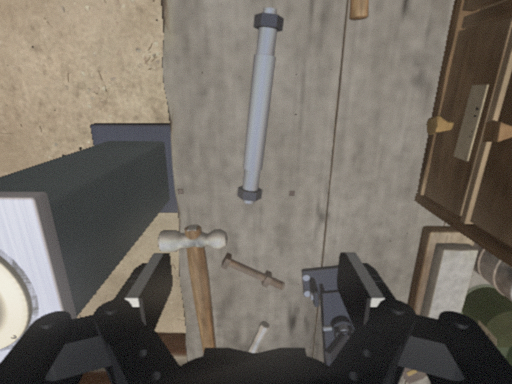

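Run:
```python
import cv2
a=cv2.imread('pics/w4.png')
cv2.imwrite('pics/c4.png',cv2.resize(a[0:210,215:310],None,fx=2.8,fy=2.8,interpolation=cv2.INTER_CUBIC))
```

```text
(no output)
```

View pics/c4.png

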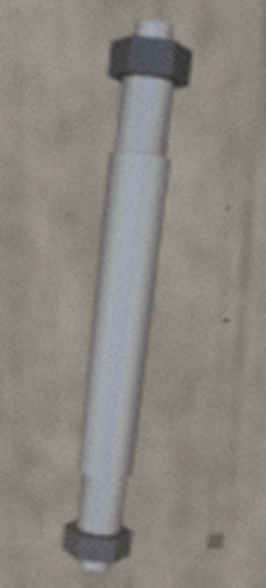

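Run:
```python
from h import *
W={'Tw':np.load('Tw4.npy'),'intrinsics':np.array([[292,0,254.3],[0,292,194.4],[0,0,1]])}
for z in (.014,.02):
  a=atz(W,(264.6,55.4),z);b=atz(W,(252.9,168.9),z);d=a-b
  m=(a+b)/2; print(a,b,np.linalg.norm(d),'mid',m,'deg',np.degrees(np.arctan2(-d[0],d[1])))
e1=atz(W,(215+153/2.8,21/2.8),.014);e2=atz(W,(215+92/2.8,567/2.8),.014);print(e1,e2,np.linalg.norm(e1-e2),(e1+e2)/2)
print(W['Tw'][:3,3])
```

```text
[0.45983029 0.33504751 0.014     ] [0.44782338 0.20534829 0.014     ] 0.1302538082784599 mid [0.45382683 0.2701979  0.014     ] deg -5.289083573821749
[0.45964849 0.33441881 0.02      ] [0.44784345 0.20690011 0.02      ] 0.12806396308244197 mid [0.45374597 0.27065946 0.02      ] deg -5.289083573821769
[0.4642003  0.38105312 0.014     ] [0.44156097 0.16001807 0.014     ] 0.2221914290912399 [0.45288063 0.2705356  0.014     ]
[0.44901722 0.29765206 0.37088498]
```

Emit:
jog_arm(
  steps=[0, 0, 0, 0.129, -1, 0.9, 0, 1, 0, -1, 0.9, 0, 1, 0, -1, 0.9, 0, 1, 0, -1, 0, 0, 1, 0, -1, 0, 0, 1, 0, -1, 0, 0, 1, 0, -1, 0, 0, 1, 0, -1, 0, 0, 1, 0, -1, 0, 0, 0, 0, -1],
)

```text
t: 9.62
tcp_pos: [0.464, 0.2541, 0.0814]
tcp_rot: [3.135, 0.013, 1.454]
wrist_force: [-0.6, -0.4, 0.6]
grip_width: 0.0856
```

```bash
cat >> h.py <<'E'
def to(p,yaw):
    o=manip.observe();y=o['tcp_rot'][2]
    d=np.array(p)-o['tcp_pos'];Rm=R(o['tcp_rot'])
    print('t',round(o['t'],2),'pos',o['tcp_pos'].round(4),'rot',o['tcp_rot'].round(3),'j7',o['joint_pos'][6].round(2),'shares',(Rm.T@d/.02).round(2),'turn',round(-((yaw-y+np.pi)%(2*np.pi)-np.pi)/(np.pi/4),3),'w',round(o['grip_width'],4),'F',o['wrist_force'].round(1))
E
python3 - <<'E'
from h import *
to([.4537,.2703,.022],1.478)
E
```

```text
t 9.62 pos [0.464  0.2541 0.0814] rot [3.135 0.013 1.454] j7 -1.17 shares [ 0.78 -0.63  2.96] turn -0.03 w 0.0856 F [-0.6 -0.4  0.6]
```

Emit:
jog_arm(
  steps=[0.4, -0.32, 0.8, -0.03, -1, 0.4, -0.31, 0.8, 0, -1, 0, 0, 0.8, 0, -1, 0, 0, 0, 0, -1],
)

```text
t: 10.12
tcp_pos: [0.4533, 0.2734, 0.0311]
tcp_rot: [3.134, 0.011, 1.482]
wrist_force: [0.4, -0.5, 0.5]
grip_width: 0.0852
```

Run:
```python
from h import *
to([.4537,.2703,.022],1.478)
```

```text
t 10.12 pos [0.4533 0.2734 0.0311] rot [3.134 0.011 1.482] j7 -1.26 shares [-0.15  0.03  0.46] turn 0.005 w 0.0852 F [ 0.4 -0.5  0.5]
```

Emit:
jog_arm(
  steps=[-0.15, 0.03, 0.42, 0, -1, 0, 0, 0, 0, 0, 0, 0, 0, 0, 1, 0, 0, 0, 0, 1, 0, 0, 0, 0, 1, 0, 0, 0, 0, 1],
  grip_force=60,
)

```text
t: 10.88
tcp_pos: [0.4548, 0.27, 0.0237]
tcp_rot: [3.132, 0.01, 1.481]
wrist_force: [0.5, 0.1, -3.8]
grip_width: 0.022
```

Run:
```python
from h import *
to([.4537,.2703,.022],1.478)
```

```text
t 10.88 pos [0.4548 0.27   0.0237] rot [3.132 0.01  1.481] j7 -1.26 shares [ 0.01 -0.06  0.08] turn 0.004 w 0.022 F [ 0.5  0.1 -3.8]
```

Emit:
jog_arm(
  steps=[0, 0, -0.6, 0, 1, 0, 0, -1, 0, 1, 0, 0, -1, 0, 1, -0.5, 0.2, -1, 0, 1, -1, 0.46, -1, 0, 1, -1, 0.46, -1, 0, 1, -1, 0.46, -1, 0, 1, -1, 0.46, -0.5, 0, 1, -1, 0.46, 0, 0, 1, -1, 0.46, 0, 0, 1, -1, 0.46, 0, 0, 1, -1, 0.46, 0, 0, 1, -1, 0.46, 0, 0, 1, -1, 0.46, 0, 0, 1, -1, 0.46, 0, 0, 1, -1, 0.46, 0, 0, 1, -1, 0.46, 0, 0, 1, -1, 0.46, 0, -0.14, 1, -0.5, 0.2, 0, -0.14, 1, 0, 0, 0, 0, 1],
)

```text
t: 13.38
tcp_pos: [0.565, -0.0478, 0.1997]
tcp_rot: [3.122, 0.02, 1.715]
wrist_force: [-0.3, -0.1, -6.3]
grip_width: 0.0217
```

Run:
```python
from h import *
to([.580,-.078,.16],1.705)
s=snap('wrist','w5.png')
```

```text
t 13.38 pos [ 0.565  -0.0478  0.1997] rot [3.122 0.02  1.715] j7 -0.21 shares [-1.56  0.49  2.03] turn 0.013 w 0.0217 F [-0.3 -0.1 -6.3]
```

View pics/w5.png

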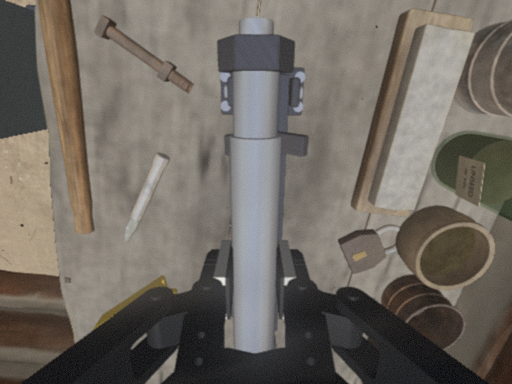

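Run:
```python
from h import *
a=cv2.imread('pics/w5.png')
cv2.imwrite('pics/c5.png',cv2.resize(a[0:270,200:320],None,fx=2.2,fy=2.2,interpolation=cv2.INTER_CUBIC))
s=manip.snapshot('wrist')
T=s['T_tool_cam']; q={'Tw':T,'intrinsics':s['intrinsics']}
for az in (.006,.010):
  for uv,dz in [((232,137),0),((279,139),0),((255,136),-.010)]:
    o,d=ray(q,uv); print(az,uv,(o+d*((az+dz)-o[2])/d[2]).round(4))
```

```text
0.006 (232, 137) [ 0.0656 -0.0103  0.006 ]
0.006 (279, 139) [0.0647 0.0104 0.006 ]
0.006 (255, 136) [ 0.0674 -0.0003 -0.004 ]
0.01 (232, 137) [ 0.065  -0.0106  0.01  ]
0.01 (279, 139) [0.0641 0.0107 0.01  ]
0.01 (255, 136) [ 0.0668 -0.0002  0.    ]
```

View pics/c5.png

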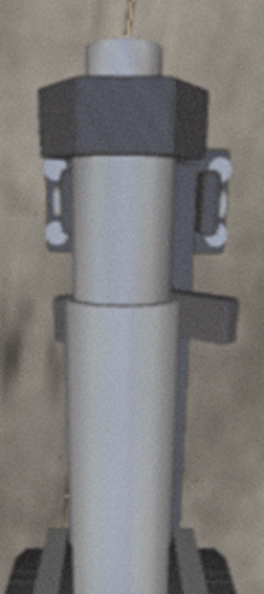

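Emit:
jog_arm(
  steps=[-0.75, 0.24, 0.7, 0.01, 1, -0.75, 0.24, 0.9, 0, 1, 0, 0, 0.9, 0, 1, 0, 0, 0, 0, 1],
)

```text
t: 13.98
tcp_pos: [0.5792, -0.0767, 0.1458]
tcp_rot: [3.124, 0.019, 1.706]
wrist_force: [-0.1, 0.3, -5.8]
grip_width: 0.0216
```

Run:
```python
from h import *
to([.580,-.078,.100],1.705)
s=snap('scene','s6.png');crop(s,(200,90,290,220),'c6.png',4.5)
s=snap('wrist','w6.png')
```

```text
t 13.97 pos [ 0.5792 -0.0767  0.1458] rot [3.124 0.019 1.706] j7 -0.22 shares [-0.03 -0.01  2.29] turn 0.002 w 0.0216 F [-0.1  0.3 -5.8]
```

View pics/c6.png

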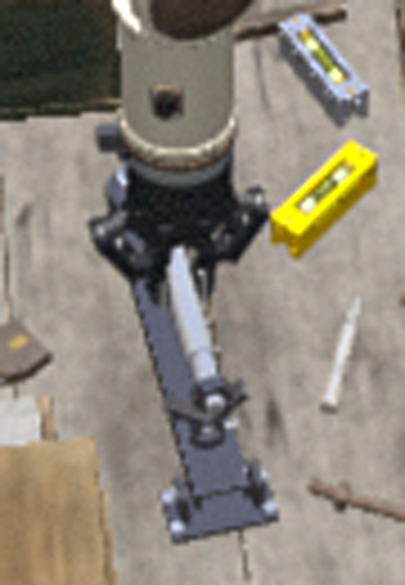

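View pics/w6.png

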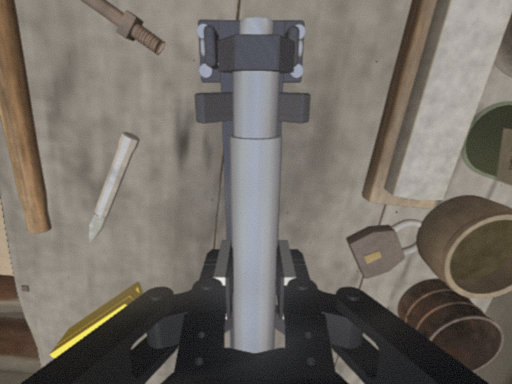

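Run:
```python
from h import *
a=cv2.imread('pics/w6.png')
cv2.imwrite('pics/c6b.png',cv2.resize(a[0:180,180:330],None,fx=4,fy=4,interpolation=cv2.INTER_CUBIC))
s=snap('wrist')
Ti=np.linalg.inv(s['Tw']@np.linalg.inv(s['T_tool_cam']))
for uv in [(196,93),(198,122),(309,93),(308,122)]:
    p=atz(s,uv,.105); print(p.round(4),(Ti@np.append(p,1)).round(4))
```

```text
[0.539  0.0016 0.105 ] [ 0.0839 -0.0315  0.0405  1.    ]
[ 0.5411 -0.0133  0.105 ] [ 0.0688 -0.0314  0.0408  1.    ]
[0.5987 0.0098 0.105 ] [0.0839 0.0287 0.0417 1.    ]
[ 0.6012 -0.0051  0.105 ] [0.0688 0.0292 0.042  1.    ]
```

View pics/c6b.png

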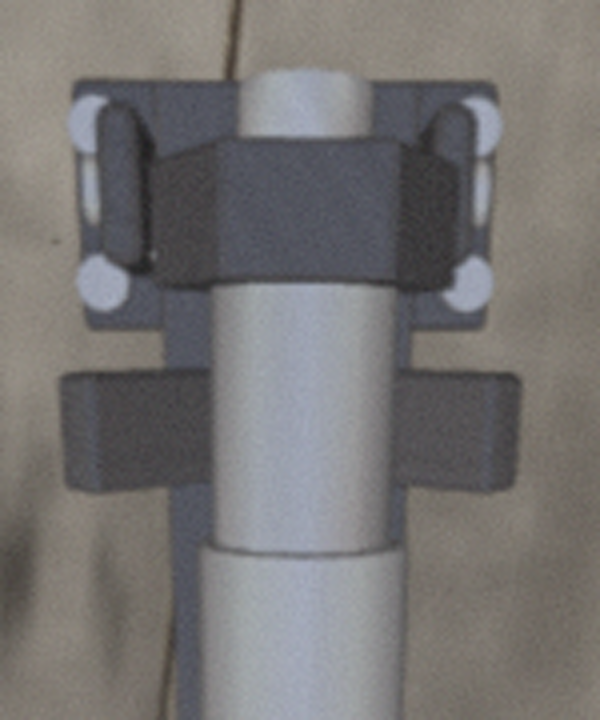

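Emit:
jog_arm(
  steps=[-0.05, -0.05, 0.8, 0, 1, 0, 0, 0.7, 0, 1, 0, 0, 0.1, 0, 1, 0, 0, 0.1, 0, 1],
)

```text
t: 14.62
tcp_pos: [0.5818, -0.0773, 0.1133]
tcp_rot: [3.118, 0.021, 1.708]
wrist_force: [0.3, -0.2, -5.9]
grip_width: 0.022
```

Run:
```python
from h import *
to([.580,-.078,.100],1.705)
```

```text
t 14.62 pos [ 0.5818 -0.0773  0.1133] rot [3.118 0.021 1.708] j7 -0.26 shares [-0.01 -0.11  0.66] turn 0.004 w 0.022 F [ 0.3 -0.2 -5.9]
```

Emit:
jog_arm(
  steps=[0, -0.1, 0.3, 0, 1, 0, 0, 0.15, 0, 1, 0, 0, 0.1, 0, 1, 0, 0, 0.05, 0, 1],
)

```text
t: 15.12
tcp_pos: [0.5804, -0.0778, 0.1014]
tcp_rot: [3.117, 0.021, 1.708]
wrist_force: [-3.5, -0.3, 4.1]
grip_width: 0.0216
```

Emit:
jog_arm(
  steps=[0, 0, 0.03, 0, 1, 0, 0, 0, 0, 0.3, 0, 0, 0, 0, -0.3, 0, 0, 0, 0, -1, 0, 0, 0, 0, -1],
)

```text
t: 15.75
tcp_pos: [0.5835, -0.0777, 0.1034]
tcp_rot: [3.111, 0.023, 1.708]
wrist_force: [0.1, -0.6, 0.8]
grip_width: 0.0819
```

Run:
```python
from h import *
to([.580,-.078,.100],1.705)
s=snap('scene','s7.png');crop(s,(200,90,290,220),'c7.png',4.5)
s=snap('wrist','w7.png')
```

```text
t 15.75 pos [ 0.5835 -0.0777  0.1034] rot [3.111 0.023 1.708] j7 -0.27 shares [ 0.01 -0.18  0.16] turn 0.004 w 0.0819 F [ 0.1 -0.6  0.8]
```

View pics/c7.png

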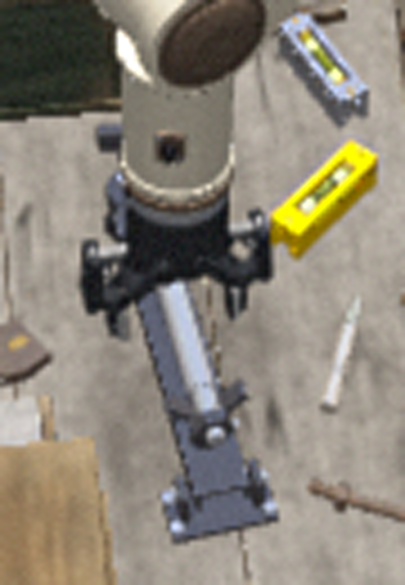

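View pics/w7.png

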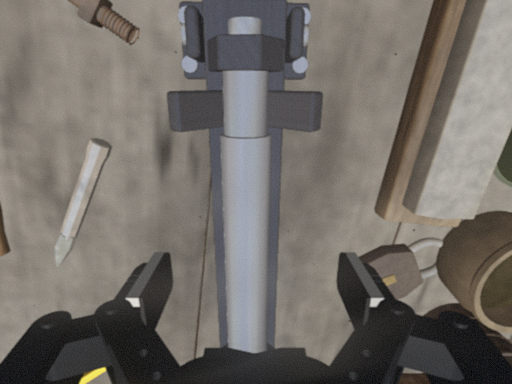

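Emit:
jog_arm(
  steps=[0, 0, -0.7, 0, -1, 0, 0, -1, 0, -1, 0, 0, -1, 0, -1, 0, 0, -1, 0, -1, -0.5, -0.34, -1, 0, -1, -1, -0.68, -1, 0, -1, -1, -0.68, -1, 0, -1, -1, -0.68, -0.5, 0, -1, -1, -0.68, 0, 0, -1, -1, -0.68, 0, 0, -1, -1, -0.68, 0, 0, -1, -1, -0.68, 0, 0, -1, -1, -0.68, 0, 0, -1, -1, -0.68, 0, 0, -1, -1, -0.68, 0, -0.1, -1, -1, -0.68, 0, -0.12, -1, -0.5, -0.3, 0, -0.1, -1, 0, 0, 0, 0, -1],
)

```text
t: 18.1
tcp_pos: [0.454, -0.3428, 0.2771]
tcp_rot: [3.109, 0.048, 1.971]
wrist_force: [-0.5, 0.5, 0.4]
grip_width: 0.0854
```

Run:
```python
from h import *
to([.424,-.401,.1],1.961)
s=snap('wrist','w8.png');np.save('Tw8.npy',s['Tw'])
find(s,'level_mid')
s=snap('top','t8.png');crop(s,(255,155,385,215),'c8t.png',6)
```

```text
t 18.1 pos [ 0.454  -0.3428  0.2771] rot [3.109 0.048 1.971] j7 0.69 shares [-1.67 -2.81  8.86] turn 0.013 w 0.0854 F [-0.5  0.5  0.4]
level_mid 0.94 [ 0.42   -0.3995  0.0342] [208. 183.]
```

View pics/w8.png

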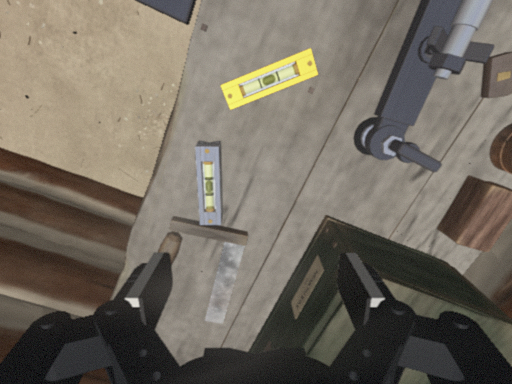

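View pics/c8t.png

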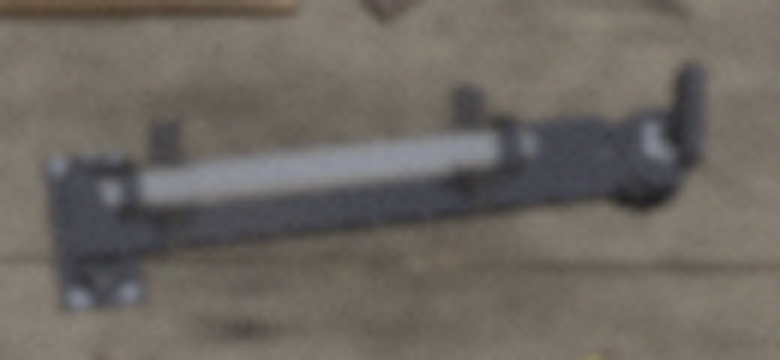

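Run:
```python
from h import *
a=cv2.imread('pics/w8.png')
cv2.imwrite('pics/c8.png',cv2.resize(a[125:240,165:255],None,fx=5,fy=5,interpolation=cv2.INTER_CUBIC))
```

```text
(no output)
```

View pics/c8.png

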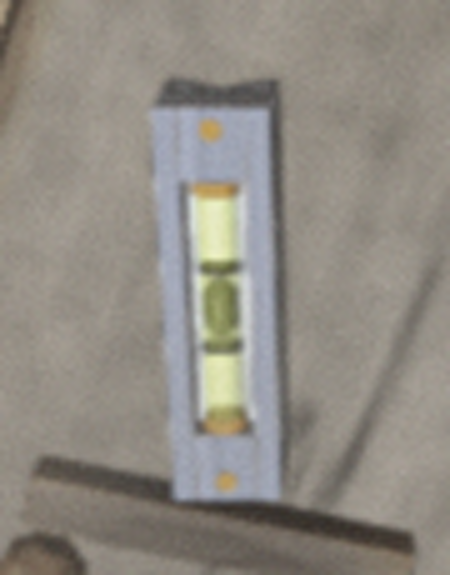

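Run:
```python
from h import *
W={'Tw':np.load('Tw8.npy'),'intrinsics':np.array([[292,0,254.3],[0,292,194.4],[0,0,1]])}
P=[atz(W,(165+u/5,125+v/5),.036) for u,v in [(152,107),(270,107),(279,497),(173,500)]]
for p in P: print(p.round(4))
d=(P[0]+P[1]-P[2]-P[3])/2; print('c',np.mean(P,0),np.linalg.norm(d),np.arctan2(d[1],d[0]),[np.linalg.norm(P[0]-P[1]),np.linalg.norm(P[2]-P[3])])
```

```text
[ 0.3896 -0.3591  0.036 ]
[ 0.4165 -0.3479  0.036 ]
[ 0.457  -0.4491  0.036 ]
[ 0.4303 -0.4609  0.036 ]
c [ 0.42335125 -0.40423848  0.036     ] 0.10929763334809198 1.9513319899143586 [np.float64(0.029170975599709072), np.float64(0.0291832813647095)]
```

Emit:
jog_arm(
  steps=[-0.24, -0.35, 0.9, 0.02, -1, -0.24, -0.35, 1, 0, -1, -0.24, -0.35, 1, 0, -1, -0.24, -0.35, 1, 0, -1, -0.24, -0.35, 1, 0, -1, -0.24, -0.35, 1, 0, -1, -0.24, -0.35, 1, 0, -1, 0, 0, 0.8, 0, -1, 0, 0, 0, 0, -1],
)

```text
t: 19.38
tcp_pos: [0.4267, -0.397, 0.1095]
tcp_rot: [3.109, 0.043, 1.956]
wrist_force: [0.0, 0.5, -0.1]
grip_width: 0.0855
```

Run:
```python
from h import *
to([.4235,-.403,.026],1.955)
```

```text
t 19.38 pos [ 0.4267 -0.397   0.1095] rot [3.109 0.043 1.956] j7 0.63 shares [-0.04 -0.4   4.17] turn 0.002 w 0.0855 F [ 0.   0.5 -0.1]
```

Emit:
jog_arm(
  steps=[0, -0.13, 0.9, 0, -1, 0, -0.13, 1, 0, -1, 0, -0.13, 1, 0, -1, 0, 0, 0.6, 0, -1, 0, 0, 0, 0, -1],
)

```text
t: 20.0
tcp_pos: [0.4236, -0.4019, 0.0351]
tcp_rot: [3.109, 0.044, 1.958]
wrist_force: [-0.1, 0.4, 0.1]
grip_width: 0.085
```

Run:
```python
from h import *
to([.4235,-.403,.026],1.955)
s=snap('scene','s9.png');crop(s,(220,70,320,150),'c9.png',6)
```

```text
t 20.0 pos [ 0.4236 -0.4019  0.0351] rot [3.109 0.044 1.958] j7 0.56 shares [-0.03 -0.04  0.45] turn 0.003 w 0.085 F [-0.1  0.4  0.1]
```

View pics/c9.png

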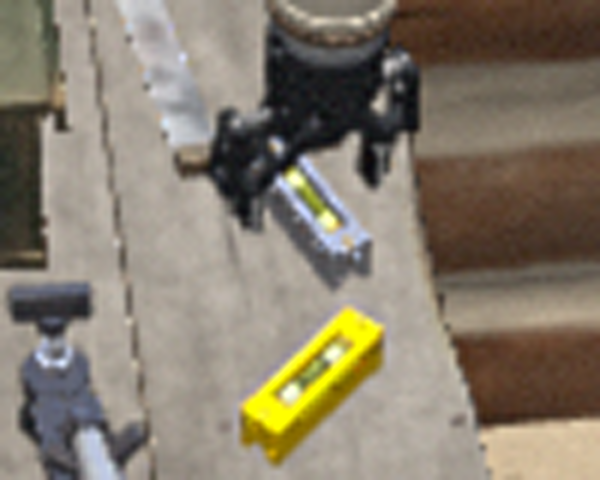

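Emit:
jog_arm(
  steps=[0, 0, 0.4, 0, -1, 0, 0, 0, 0, 0, 0, 0, 0, 0, 1, 0, 0, 0, 0, 1, 0, 0, 0, 0, 1, 0, 0, 0, 0, 1],
  grip_force=60,
)

```text
t: 20.8
tcp_pos: [0.4252, -0.4035, 0.0293]
tcp_rot: [3.108, 0.048, 1.957]
wrist_force: [0.7, -0.7, -2.8]
grip_width: 0.029
```

Run:
```python
from h import *
to([.4235,-.403,.026],1.955)
```

```text
t 20.8 pos [ 0.4252 -0.4035  0.0293] rot [3.108 0.048 1.957] j7 0.55 shares [ 0.06 -0.07  0.16] turn 0.003 w 0.029 F [ 0.7 -0.7 -2.8]
```

Emit:
jog_arm(
  steps=[0, 0, -0.6, 0, 1, 0, 0, -1, 0, 1, 0, 0, -1, 0, 1, 0, 0, -1, 0, 1, 0, 0, -1, 0, 1, 0, 0, -1, 0, 1, 0.45, 0.5, -1, 0, 1, 0.9, 1, -1, 0, 1, 0.9, 1, -1, 0, 1, 0.9, 1, -0.6, 0, 1, 0.9, 1, 0, 0, 1, 0.9, 1, 0, 0, 1, 0.9, 1, 0, 0, 1, 0.9, 1, 0, 0, 1, 0.9, 1, 0, 0, 1, 0.9, 1, 0, 0, 1, 0.9, 1, 0, 0.1, 1, 0.5, 0.5, 0, 0.12, 1, 0, 0, 0, 0.1, 1, 0, 0, 0, 0, 1],
)

```text
t: 23.3
tcp_pos: [0.5487, -0.1016, 0.2334]
tcp_rot: [3.093, 0.037, 1.716]
wrist_force: [-0.2, 0.2, -4.2]
grip_width: 0.029
```

Run:
```python
from h import *
to([.580,-.078,.18],1.705)
s=snap('wrist','w10.png');np.save('Tw10.npy',s['Tw'])
```

```text
t 23.3 pos [ 0.5487 -0.1016  0.2334] rot [3.093 0.037 1.716] j7 -0.07 shares [1.04 1.59 2.71] turn 0.014 w 0.029 F [-0.2  0.2 -4.2]
```

View pics/w10.png

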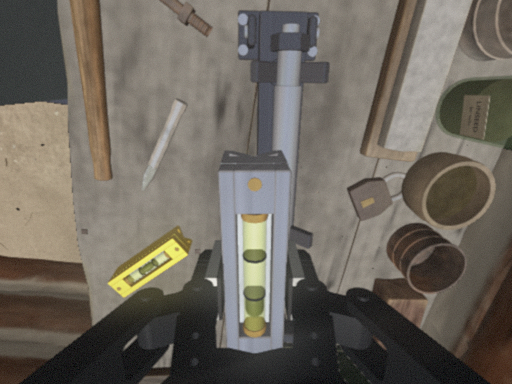

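Run:
```python
from h import *
a=cv2.imread('pics/w10.png')
cv2.imwrite('pics/c10.png',cv2.resize(a[0:270,200:340],None,fx=2.2,fy=2.2,interpolation=cv2.INTER_CUBIC))
```

```text
(no output)
```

View pics/c10.png

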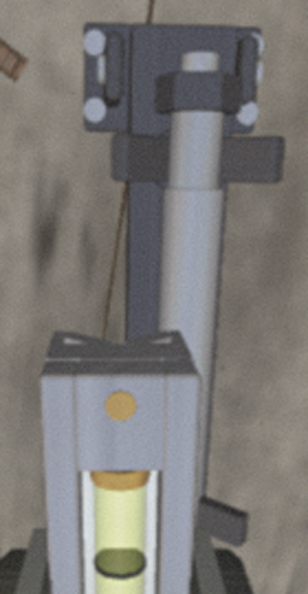

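Run:
```python
from h import *
s=snap('wrist')
c=lambda u,v:(200+u/2.2,v/2.2)
print('shoulder',atz(s,c(166,187),.092).round(4),atz(s,c(223,187),.092).round(4))
print('right edge lower',atz(s,c(208,420),.092).round(4), 'nut side', atz(s,c(169,110),.092).round(4),atz(s,c(222,110),.092).round(4), atz(s,c(160,330),.092),atz(s,c(216,330),.092))
print('rest top',[atz(s,c(*v),.105).round(4) for v in [(113,137),(114,180),(283,137),(282,180)]])
q={'Tw':s['T_tool_cam'],'intrinsics':s['intrinsics']}
for uv in [(41,375),(203,375)]:
    o,d=ray(q,c(*uv)); print((o+d*(-.0067-o[2])/d[2]).round(4))
```

```text
shoulder [ 0.5602 -0.0135  0.092 ] [ 0.582  -0.0103  0.092 ]
right edge lower [ 0.5952 -0.105   0.092 ] nut side [0.5566 0.0128 0.092 ] [0.5761 0.0158 0.092 ] [ 0.56736757 -0.06854748  0.092     ] [ 0.59055744 -0.06532654  0.092     ]
rest top [array([ 5.371e-01, -1.000e-04,  1.050e-01]), array([ 0.5395, -0.014 ,  0.105 ]), array([0.5973, 0.0091, 0.105 ]), array([ 0.6004, -0.0049,  0.105 ])]
[ 0.0537 -0.0152 -0.0067]
[ 0.0537  0.0151 -0.0067]
```

Run:
```python
from h import *
o=manip.observe();z=R(o['tcp_rot'])[:,2];print(z)
p=np.array([.580,-.077,.092])-z*.0343; print(p)
to(p+[0,0,.025],1.711)
```

```text
[ 0.05326281 -0.02951523 -0.99814424]
[ 0.57817309 -0.07598763  0.12623635]
t 23.4 pos [ 0.5487 -0.1021  0.2332] rot [3.093 0.037 1.716] j7 -0.07 shares [1.23 1.45 4.13] turn 0.007 w 0.0289 F [ 0.1 -1.  -3.6]
```

Emit:
jog_arm(
  steps=[0.6, 0.7, 0.5, 0.007, 1, 0.6, 0.7, 0.9, 0, 1, 0, 0, 1, 0, 1, 0, 0, 0.9, 0, 1, 0, 0, 0, 0, 1],
)

```text
t: 24.02
tcp_pos: [0.5753, -0.0793, 0.1651]
tcp_rot: [3.095, 0.038, 1.711]
wrist_force: [-0.2, 0.2, -3.7]
grip_width: 0.029
```

Run:
```python
from h import *
o=manip.observe();z=R(o['tcp_rot'])[:,2]
p=np.array([.580,-.077,.092])-z*.0343; print(p)
to(p,1.711)
s=snap('wrist','w11.png')
```

```text
[ 0.57825116 -0.07592094  0.12623839]
t 24.02 pos [ 0.5753 -0.0793  0.1651] rot [3.095 0.038 1.711] j7 -0.21 shares [0.22 0.08 1.94] turn -0.001 w 0.029 F [-0.2  0.2 -3.7]
```

View pics/w11.png

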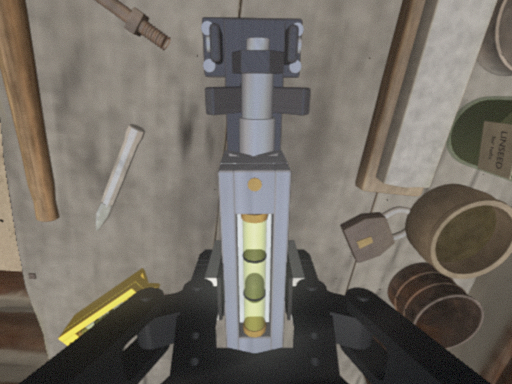

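Emit:
jog_arm(
  steps=[0.1, 0.04, 0.7, 0, 1, 0.1, 0.03, 0.5, 0, 1, 0, 0, 0.15, 0, 1, 0, 0, 0.15, 0, 1],
)

```text
t: 24.58
tcp_pos: [0.5793, -0.0768, 0.1354]
tcp_rot: [3.092, 0.04, 1.709]
wrist_force: [-1.2, -0.1, -3.3]
grip_width: 0.0292
```

Run:
```python
from h import *
o=manip.observe();z=R(o['tcp_rot'])[:,2]
p=np.array([.580,-.077,.092])-z*.0343; print(p)
to(p,1.711)
```

```text
[ 0.57812174 -0.07588099  0.12623025]
t 24.57 pos [ 0.5793 -0.0768  0.1354] rot [3.092 0.04  1.709] j7 -0.25 shares [ 0.07 -0.08  0.45] turn -0.002 w 0.0292 F [-1.2 -0.1 -3.3]
```

Emit:
jog_arm(
  steps=[0, -0.05, 0.2, 0, 1, 0, 0, 0.12, 0, 1, 0, 0, 0.1, 0, 1, 0, 0, 0.1, 0, 1],
)

```text
t: 25.08
tcp_pos: [0.5791, -0.0773, 0.1252]
tcp_rot: [3.092, 0.041, 1.709]
wrist_force: [-7.1, -0.4, 14.1]
grip_width: 0.0293
```

Emit:
jog_arm(
  steps=[0, 0, 0.1, 0, 1, 0, 0, 0.1, 0, 1],
)

```text
t: 25.32
tcp_pos: [0.5792, -0.0773, 0.1251]
tcp_rot: [3.093, 0.044, 1.708]
wrist_force: [-7.5, 0.7, 15.8]
grip_width: 0.0293
```

Emit:
jog_arm(
  steps=[0, 0, 0, 0, 1],
)

```text
t: 25.45
tcp_pos: [0.5792, -0.0773, 0.1257]
tcp_rot: [3.093, 0.045, 1.708]
wrist_force: [0.2, 0.5, -3.8]
grip_width: 0.0295
```

Emit:
jog_arm(
  steps=[0, 0, 0, 0, 0.3, 0, 0, 0, 0, -0.2, 0, 0, 0, 0, -0.5, 0, 0, 0, 0, -0.5],
)

```text
t: 25.95
tcp_pos: [0.5811, -0.0773, 0.1266]
tcp_rot: [3.089, 0.045, 1.708]
wrist_force: [-0.5, 0.3, -0.0]
grip_width: 0.0641
```

Run:
```python
from h import *
to([.580,-.077,.2],1.711)
s=snap('wrist','w12.png')
```

```text
t 25.95 pos [ 0.5811 -0.0773  0.1266] rot [3.089 0.045 1.708] j7 -0.27 shares [-0.14  0.14 -3.67] turn -0.003 w 0.0641 F [-0.5  0.3 -0. ]
```

View pics/w12.png

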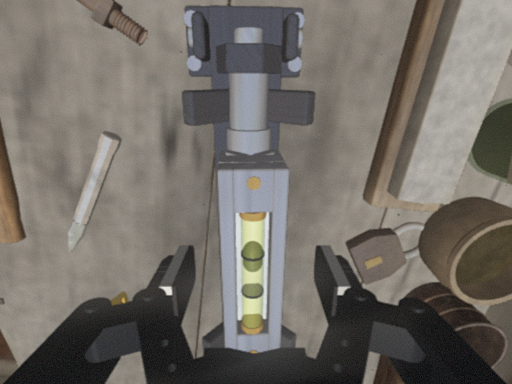

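Emit:
jog_arm(
  steps=[0, 0, -0.8, 0, -0.5, 0, 0, -1, 0, -0.5, 0, 0, -1, 0, 0, 0, 0, -0.2, -0.22, 1, 0, 0, 0, -0.24, 1, 0, 0, 0, -0.24, 1, 0, 0, 0, -0.22, 1, 0, 0, 0, 0, 1],
  grip_force=20,
)

```text
t: 27.0
tcp_pos: [0.5803, -0.075, 0.2003]
tcp_rot: [3.129, 0.079, 2.44]
wrist_force: [0.6, -0.0, 0.6]
grip_width: 0.0001
```

Run:
```python
from h import *
o=manip.observe();z=R(o['tcp_rot'])[:,2];print(z)
to(np.array([.580,-.078,.133])-z*.019,2.48)
s=snap('wrist','w13.png')
s=snap('scene');crop(s,(200,90,290,220),'c13.png',4.5)
```

```text
[ 0.06834626 -0.04164191 -0.99679223]
t 27.0 pos [ 0.5803 -0.075   0.2003] rot [3.129 0.079 2.44 ] j7 0.44 shares [ 0.18 -0.17  2.41] turn -0.051 w 0.0001 F [ 0.6 -0.   0.6]
```

View pics/w13.png

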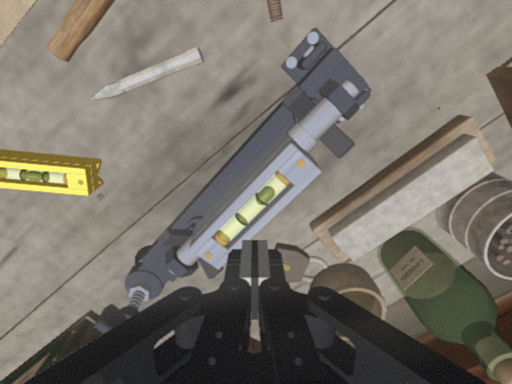

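View pics/c13.png

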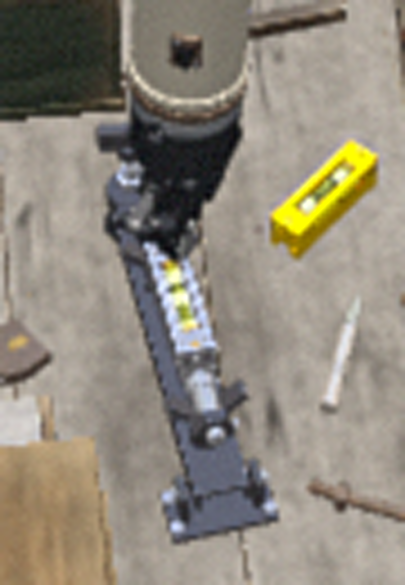

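Emit:
jog_arm(
  steps=[0, 0, 0, -0.24, 1, 0, 0, 0, -0.24, 1, 0, 0, 0.4, -0.24, 1, 0, 0, 0.5, -0.24, 1, 0, 0, 0.4, -0.1, 1],
)

```text
t: 27.72
tcp_pos: [0.5829, -0.0766, 0.1765]
tcp_rot: [-3.087, 0.064, -3.011]
wrist_force: [-0.3, -0.5, 0.8]
grip_width: 0.0002
```

Run:
```python
from h import *
o=manip.observe();z=R(o['tcp_rot'])[:,2];print(z)
to(np.array([.580,-.0775,.133])-z*.019,3.28)
s=snap('wrist','w14.png')
```

```text
[ 0.07084994 -0.0460026  -0.99642564]
t 27.73 pos [ 0.5829 -0.0766  0.1765] rot [-3.087  0.064 -3.011] j7 1.15 shares [0.29 0.09 1.21] turn -0.01 w 0.0002 F [-0.3 -0.5  0.8]
```

View pics/w14.png

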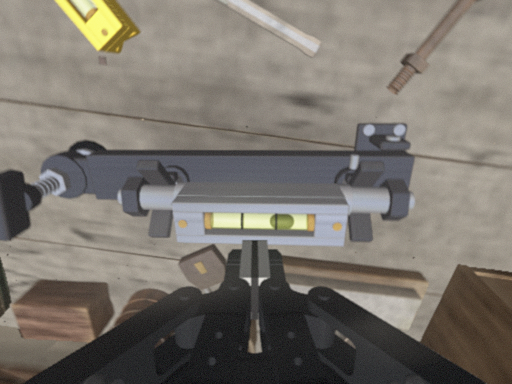

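Emit:
jog_arm(
  steps=[0.29, 0.12, 0.4, 0, 1, 0, 0, 0.4, 0, 1],
)

```text
t: 28.02
tcp_pos: [0.5773, -0.0757, 0.1589]
tcp_rot: [-3.087, 0.064, -3.014]
wrist_force: [1.0, 0.2, -0.3]
grip_width: -0.0001
```

Run:
```python
from h import *
o=manip.observe();z=R(o['tcp_rot'])[:,2]
to(np.array([.580,-.0775,.133])-z*.019,3.28)
```

```text
t 28.02 pos [ 0.5773 -0.0757  0.1589] rot [-3.087  0.064 -3.014] j7 1.12 shares [-0.04 -0.03  0.36] turn -0.014 w -0.0001 F [ 1.   0.2 -0.3]
```

Emit:
jog_arm(
  steps=[-0.05, 0, 0.25, 0, 1, 0, 0, 0.15, 0, 1],
)

```text
t: 28.28
tcp_pos: [0.5791, -0.0761, 0.1506]
tcp_rot: [-3.086, 0.064, -3.016]
wrist_force: [0.3, 0.5, 5.6]
grip_width: -0.0003
```

Emit:
jog_arm(
  steps=[0, 0, 0.08, 0, 1, 0, 0, 0.08, 0, 1],
)

```text
t: 28.52
tcp_pos: [0.5814, -0.0757, 0.15]
tcp_rot: [-3.085, 0.068, -3.016]
wrist_force: [-2.5, -0.9, 10.9]
grip_width: -0.0002
```

Run:
```python
from h import *
o=manip.observe();z=R(o['tcp_rot'])[:,2]
to(np.array([.580,-.0775,.133])-z*.019,3.28)
s=snap('wrist','w15.png')
s=snap('scene');crop(s,(200,90,290,220),'c15.png',4.5)
```

```text
t 28.52 pos [ 0.5814 -0.0757  0.15  ] rot [-3.085  0.068 -3.016] j7 1.11 shares [ 0.14 -0.03 -0.11] turn -0.017 w -0.0002 F [-2.5 -0.9 10.9]
```

View pics/w15.png

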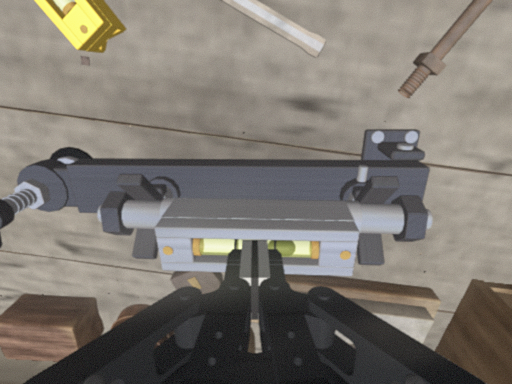

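View pics/c15.png

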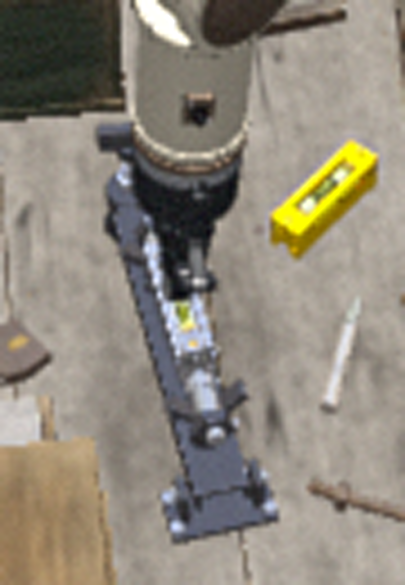

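Emit:
jog_arm(
  steps=[0, 0, -1, 0, 1, 0, 0, -1, 0, 0, 0, -1, -0.2, 0.1, -0.2, -0.15, -1, 0, 0.09, -0.2, -0.15, -1, 0, 0, -0.2, -0.15, -1, 0, 0, -0.2, -0.15, -1, 0, 0, -0.2, -0.15, -1, 0, 0, -0.2, -0.15, -1, 0, 0, -0.2, -0.15, -1, 0, 0, -0.2, -0.15, -0.5, 0, 0, -0.2],
)

```text
t: 30.0
tcp_pos: [0.5989, -0.261, 0.2043]
tcp_rot: [-3.096, 0.073, 3.099]
wrist_force: [0.3, -0.2, -0.2]
grip_width: 0.0511
```

Run:
```python
from h import *
o=manip.observe();z=R(o['tcp_rot'])[:,2];print(z)
to(np.array([.6044,-.2618,.112])-z*0,3.116)
s=snap('wrist','w16.png');np.save('Tw16.npy',s['Tw'])
```

```text
[ 0.07065785 -0.04843538 -0.99632398]
t 30.0 pos [ 0.5989 -0.261   0.2043] rot [-3.096  0.073  3.099] j7 1.34 shares [0.06 0.18 4.62] turn -0.021 w 0.0511 F [ 0.3 -0.2 -0.2]
```

View pics/w16.png

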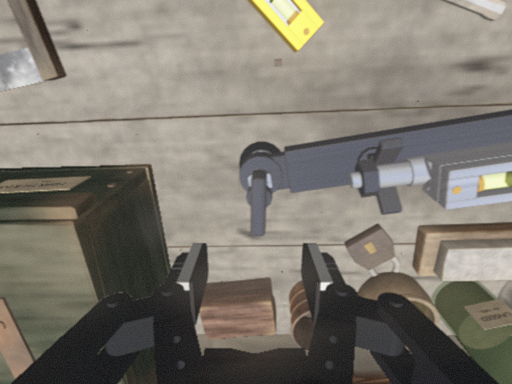

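Run:
```python
from h import *
s={'Tw':np.load('Tw16.npy'),'intrinsics':np.array([[292,0,254.3],[0,292,194.4],[0,0,1]])}
a=cv2.imread('pics/w16.png')
cv2.imwrite('pics/c16.png',cv2.resize(a[150:250,220:300],None,fx=6,fy=6,interpolation=cv2.INTER_CUBIC))
```

```text
(no output)
```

View pics/c16.png

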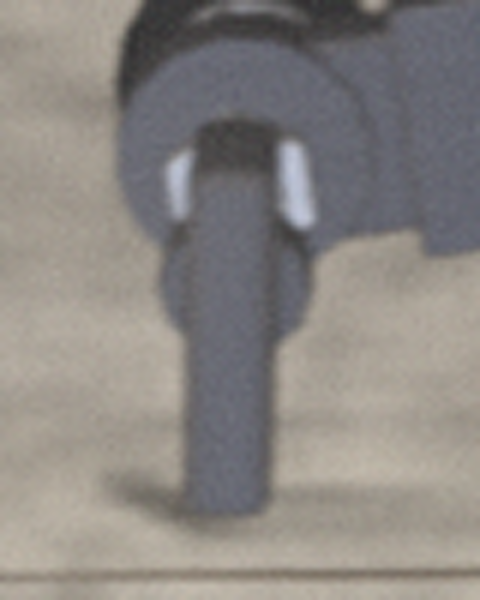

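Run:
```python
from h import *
s={'Tw':np.load('Tw16.npy'),'intrinsics':np.array([[292,0,254.3],[0,292,194.4],[0,0,1]])}
a=atz(s,(259,179.2),.12);b=atz(s,(258.2,235.8),.12);print(a,b,np.linalg.norm(a-b),(a+b)/2,np.degrees(np.arctan2(*(b-a)[1::-1])))
o=manip.observe();z=R(o['tcp_rot'])[:,2]
to([.6044,-.262,.112],3.12)
```

```text
[ 0.57985112 -0.26116213  0.12      ] [ 0.6279884  -0.26365352  0.12      ] 0.04820171222823082 [ 0.60391976 -0.26240783  0.12      ] -2.9627637628892503
t 30.05 pos [ 0.5992 -0.2623  0.2043] rot [-3.096  0.073  3.098] j7 1.34 shares [0.08 0.24 4.62] turn -0.028 w 0.0513 F [-0.2 -2.6 -0.5]
```

Emit:
jog_arm(
  steps=[0.04, 0.12, 0.9, 0, -0.2, 0.04, 0.12, 1, 0, -0.2, 0, 0, 1, 0, -0.2, 0, 0, 0.8, 0, -0.2, 0, 0, 0.1, 0, -0.2],
)

```text
t: 30.68
tcp_pos: [0.6025, -0.2571, 0.121]
tcp_rot: [-3.098, 0.07, 3.103]
wrist_force: [0.2, 0.9, 0.4]
grip_width: 0.0514
```

Run:
```python
from h import *
to([.604,-.262,.113],3.09)
```

```text
t 30.68 pos [ 0.6025 -0.2571  0.121 ] rot [-3.098  0.07   3.103] j7 1.27 shares [-0.06 -0.23  0.41] turn 0.016 w 0.0514 F [0.2 0.9 0.4]
```

Emit:
jog_arm(
  steps=[-0.05, -0.22, 0.35, 0, -0.2, 0, 0, 0, 0, 1, 0, 0, 0, 0, 1, 0, 0, 0, 0, 1],
  grip_force=45,
)

```text
t: 31.18
tcp_pos: [0.6048, -0.2609, 0.1151]
tcp_rot: [-3.099, 0.072, 3.104]
wrist_force: [1.5, -1.2, -4.0]
grip_width: 0.0182
```

Run:
```python
from h import *
to([.604,-.262,.113],3.09)
```

```text
t 31.18 pos [ 0.6048 -0.2609  0.1151] rot [-3.099  0.072  3.104] j7 1.27 shares [ 0.05 -0.05  0.1 ] turn 0.017 w 0.0182 F [ 1.5 -1.2 -4. ]
```

Emit:
jog_arm(
  steps=[0, 0, 0, 0, 1, 0, 0, 0, 0.2, 1, 0, 0, 0, 0.2, 1],
)

```text
t: 31.55
tcp_pos: [0.6047, -0.2615, 0.1151]
tcp_rot: [-3.124, 0.082, 2.78]
wrist_force: [0.2, -0.2, -3.2]
grip_width: 0.0186
```

Run:
```python
from h import *
to([.604,-.262,.115],3.09)
s=snap('wrist','w17.png')
```

```text
t 31.55 pos [ 0.6047 -0.2615  0.1151] rot [-3.124  0.082  2.78 ] j7 0.98 shares [ 0.02 -0.03  0.  ] turn -0.394 w 0.0186 F [ 0.2 -0.2 -3.2]
```

View pics/w17.png

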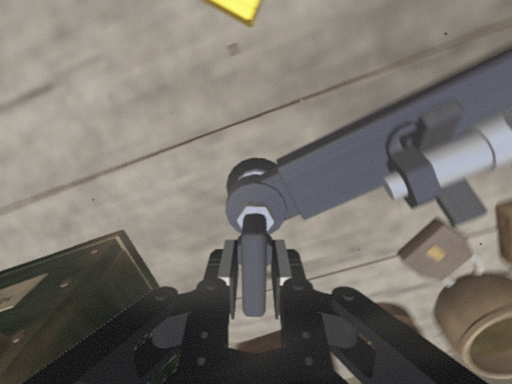

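Emit:
jog_arm(
  steps=[0, 0, 0, 0.22, 1, 0, 0, 0, 0.22, 1, 0, 0, 0, 0.22, 1, 0, 0, 0, 0.22, 1],
)

```text
t: 32.1
tcp_pos: [0.6039, -0.2624, 0.1151]
tcp_rot: [3.104, 0.075, 2.072]
wrist_force: [1.1, 0.3, -1.3]
grip_width: 0.0183
```

Run:
```python
from h import *
to([.604,-.262,.115],1.9)
s=snap('wrist','w18.png')
s=snap('scene','s18.png');crop(s,(200,80,300,220),'c18.png',4.2)
```

```text
t 32.1 pos [ 0.6039 -0.2624  0.1151] rot [3.104 0.075 2.072] j7 0.35 shares [0.01 0.01 0.01] turn 0.219 w 0.0183 F [ 1.1  0.3 -1.3]
```

View pics/w18.png

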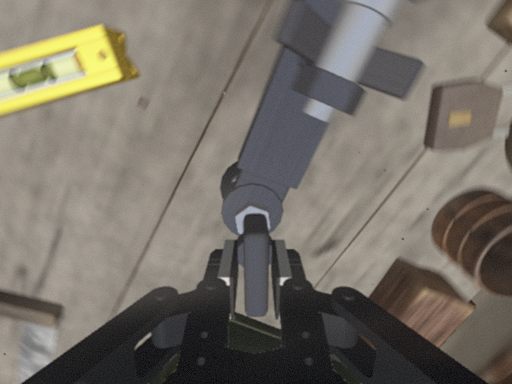

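View pics/c18.png

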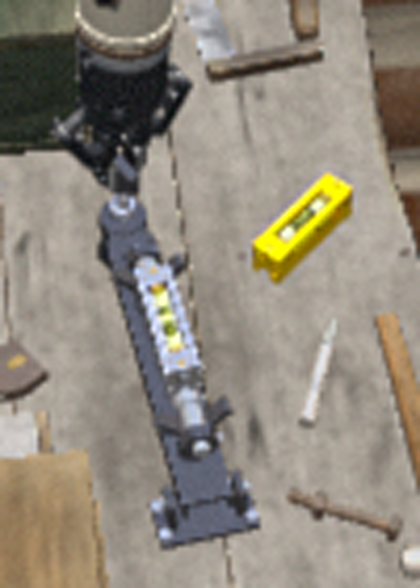

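```bash
cat > v.py <<'E'
from h import *
import sys
s=snap('scene'); crop(s,(228,138,254,174),sys.argv[1],16)
t=snap('top'); crop(t,(270,150,350,210),'t'+sys.argv[1],8)
E
python3 v.py v1.png
```

```text
(no output)
```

View pics/v1.png

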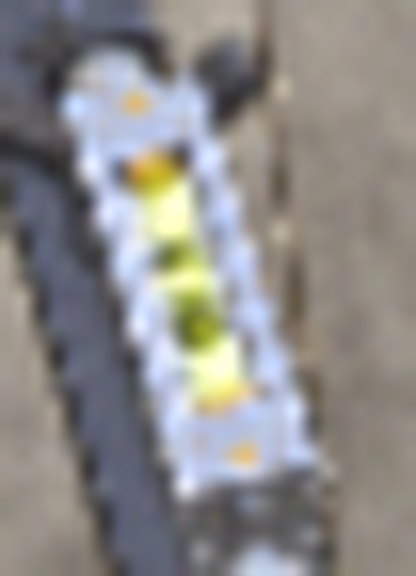

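View pics/tv1.png

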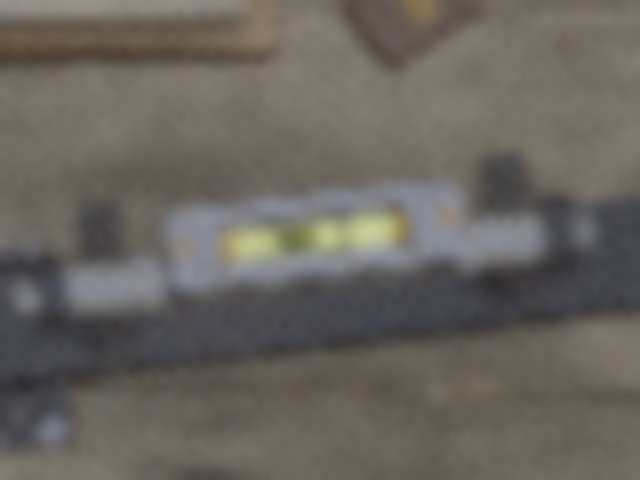

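```bash
python3 - <<'E'
from h import *
for i in range(24): s=manip.snapshot('top')
o=manip.observe();print(o['t'],o['wrist_force'])
E
python3 v.py v2.png
```

```text
33.5 [-3.24411716 -0.13354152  5.50955964]
```

View pics/v2.png

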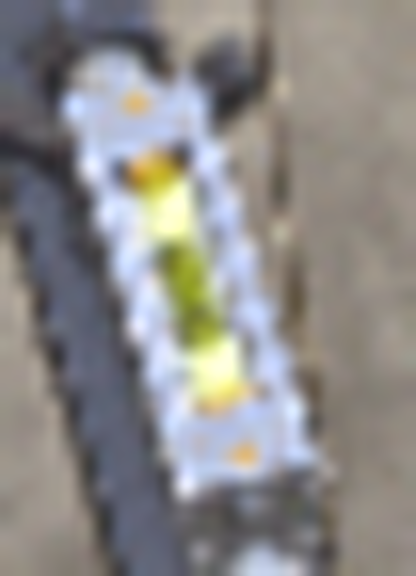

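View pics/tv2.png

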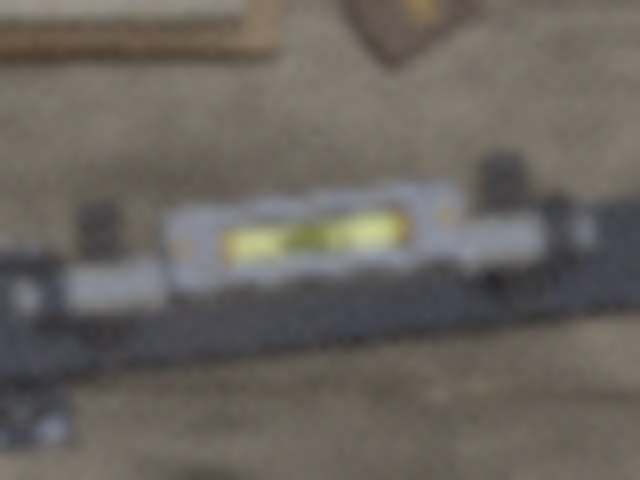

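```bash
cat > prof.py <<'E'
from h import *
def avg(c,n=6):
    L=[];
    for i in range(n):
        s=snap(c); L.append(s['frame'].astype(np.float32))
    s['avg']=np.mean(L,0); return s
def profile(s,img,c=(.580,-.0775,.131),yaw=1.709,w=.003):
    ax=np.array([np.cos(yaw),np.sin(yaw),0]);la=np.array([np.sin(yaw),-np.cos(yaw),0])
    ys=np.arange(-.056,.0561,.002);out=[]
    for y in ys:
        v=[]
        for l in np.linspace(-w,w,7):
            u=proj(s,np.array(c)+ax*y+la*l).astype(np.float32)
            v.append(cv2.remap(img,u[:1].reshape(1,1),u[1:].reshape(1,1),cv2.INTER_LINEAR)[0,0])
        out.append(np.mean(v,0))
    return ys,np.array(out)
if __name__=='__main__':
    s=avg('scene');t=avg('top')
    np.savez('avg_%d.npz'%s['shot'],s=s['avg'],t=t['avg'])
    old=cv2.imread('pics/s18.png')[:,:,::-1].astype(np.float32)
    y,a=profile(s,s['avg']);_,b=profile(t,t['avg']);_,o=profile(s,old)
    for i in range(len(y)): print('%4d | sc %s | top %s | s18 %s'%(y[i]*1000,a[i].round().astype(int),b[i].round().astype(int),o[i].round().astype(int)))
E
python3 prof.py
```

```text
-56 | sc [184 187 197] | top [125 123 122] | s18 [184 187 197]
 -54 | sc [196 192 191] | top [133 130 128] | s18 [196 192 191]
 -52 | sc [203 191 174] | top [140 135 131] | s18 [203 191 174]
 -49 | sc [203 193 180] | top [144 138 134] | s18 [203 193 181]
 -47 | sc [194 194 204] | top [144 140 137] | s18 [194 193 204]
 -45 | sc [188 195 220] | top [142 140 143] | s18 [188 194 219]
 -43 | sc [187 195 224] | top [140 140 148] | s18 [186 195 224]
 -41 | sc [185 195 226] | top [138 140 151] | s18 [184 196 226]
 -39 | sc [185 187 204] | top [137 138 147] | s18 [184 187 203]
 -37 | sc [180 172 168] | top [136 133 137] | s18 [178 170 167]
 -35 | sc [173 158 125] | top [135 128 121] | s18 [172 156 124]
 -33 | sc [175 156  88] | top [140 130 105] | s18 [175 154  88]
 -31 | sc [178 157  64] | top [147 138  99] | s18 [177 156  64]
 -29 | sc [187 174  78] | top [160 154 106] | s18 [187 173  78]
 -27 | sc [204 200 106] | top [172 172 121] | s18 [204 199 106]
 -25 | sc [224 224 148] | top [182 185 134] | s18 [224 223 148]
 -23 | sc [240 242 185] | top [189 194 144] | s18 [240 242 185]
 -21 | sc [24
[... 1846 characters left out ...]
6 | sc [194 197 216] | top [143 138 132] | s18 [190 190 207]
  38 | sc [187 196 225] | top [138 137 142] | s18 [184 192 222]
  40 | sc [185 195 222] | top [136 137 146] | s18 [184 193 222]
  42 | sc [189 194 213] | top [136 137 147] | s18 [188 194 213]
  44 | sc [195 194 201] | top [138 137 144] | s18 [193 194 200]
  46 | sc [204 194 183] | top [140 137 139] | s18 [202 193 182]
  48 | sc [207 194 181] | top [140 136 134] | s18 [205 194 181]
  50 | sc [196 192 196] | top [138 133 130] | s18 [196 192 198]
  52 | sc [178 180 196] | top [129 125 124] | s18 [180 181 198]
  54 | sc [145 145 157] | top [119 116 116] | s18 [146 147 159]
  56 | sc [114 113 121] | top [110 108 110] | s18 [115 116 123]
```

Emit:
jog_arm(
  steps=[0, 0, 0, 0.2, 1, 0, 0, 0, 0.06, 1],
)

```text
t: 34.45
tcp_pos: [0.6037, -0.2627, 0.1157]
tcp_rot: [3.09, 0.066, 1.871]
wrist_force: [-1.6, -0.0, 2.0]
grip_width: 0.0181
```

```bash
python3 - <<'E'
from h import *
to([.604,-.262,.115],1.9)
for i in range(18): s=manip.snapshot('top')
E
python3 prof.py | awk '/^ *-?(3[0-4]|2[0-9]|1[0-9]|[0-9]) /'
```

```text
t 34.45 pos [ 0.6037 -0.2627  0.1157] rot [3.09  0.066 1.871] j7 0.18 shares [0.03 0.02 0.04] turn -0.037 w 0.0181 F [-1.6 -0.   2. ]
 -33 | sc [175 156  88] | top [143 133 107] | s18 [175 154  88]
 -31 | sc [179 158  65] | top [151 141 100] | s18 [177 156  64]
 -29 | sc [187 174  78] | top [161 156 106] | s18 [187 173  78]
 -27 | sc [203 198 105] | top [173 171 120] | s18 [204 199 106]
 -25 | sc [223 223 148] | top [182 184 133] | s18 [224 223 148]
 -23 | sc [240 242 185] | top [189 192 142] | s18 [240 242 185]
 -21 | sc [244 247 198] | top [192 197 146] | s18 [244 247 198]
 -19 | sc [244 246 199] | top [193 198 149] | s18 [244 246 200]
 -17 | sc [240 242 195] | top [193 197 148] | s18 [240 242 196]
 -15 | sc [232 236 185] | top [186 191 143] | s18 [231 236 185]
 -13 | sc [217 224 172] | top [176 180 134] | s18 [216 223 170]
 -11 | sc [191 198 146] | top [161 165 122] | s18 [189 196 143]
  -9 | sc [171 179 124] | top [148 151 109] | s18 [168 177 120]
  -7 | sc [167 176 110] | top [138 141  98] | s18 [175 185 119]
  -5 | sc [164 175  96] | top [131 134  89] | s18 [186 197 120]
  -3 |
[... 573 characters left out ...]
4 | sc [165 174 109] | top [164 167 125] | s18 [157 167  98]
  16 | sc [197 206 142] | top [173 177 131] | s18 [180 189 125]
  18 | sc [224 231 172] | top [180 184 136] | s18 [209 217 159]
  20 | sc [239 243 194] | top [183 187 139] | s18 [234 238 192]
  22 | sc [246 247 201] | top [184 188 140] | s18 [244 247 206]
  24 | sc [243 244 197] | top [185 188 141] | s18 [242 245 201]
  26 | sc [239 241 191] | top [183 186 139] | s18 [238 241 191]
  28 | sc [234 230 166] | top [179 178 132] | s18 [234 231 166]
  30 | sc [231 219 144] | top [172 167 122] | s18 [232 221 144]
  32 | sc [217 203 153] | top [162 152 116] | s18 [218 205 156]
  34 | sc [199 188 177] | top [152 143 119] | s18 [200 190 181]
```

```bash
python3 v.py v3.png
```

```text
(no output)
```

View pics/v3.png

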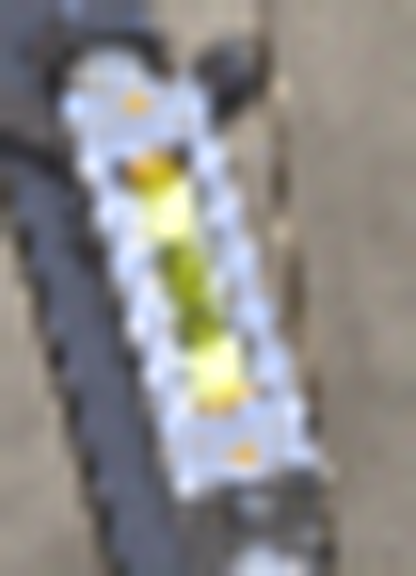

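View pics/tv3.png

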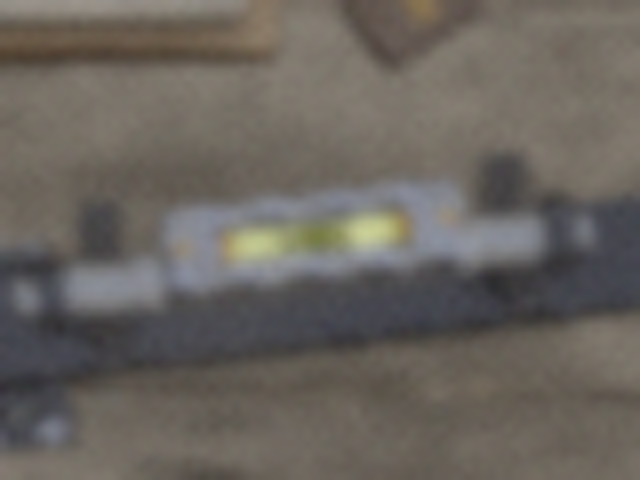

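Emit:
jog_arm(
  steps=[0, 0, 0, 0, -0.2, 0, 0, 0, 0, -0.2, 0, 0, 0, 0, -0.2, 0, 0, -1, 0, -0.2, 0, 0, -1, 0, -0.2, 0, 0, -1, -0.23, 0.3, 0, 0, -1, -0.23, 1, 0, 0, 0, -0.23, 1, 0, 0, 0, -0.23, 1, 0, 0, 0, -0.23, 1, 0, 0, 0, -0.23, 1, 0, 0, 0, -0.2, 1, 0, 0, 0, -0.1, 1],
  grip_force=20,
)

```text
t: 37.67
tcp_pos: [0.6032, -0.2595, 0.2163]
tcp_rot: [-3.077, 0.081, -3.045]
wrist_force: [-0.5, -0.0, 0.2]
grip_width: 0.0002
```

```bash
python3 - <<'E'
from h import *
o=manip.observe();z=R(o['tcp_rot'])[:,2];print(z)
to(np.array([.580,-.0775,.175])-z*.019,3.28)
E
python3 prof.py | awk '/^ *-?(3[0-4]|2[0-9]|1[0-9]|[0-9]) /' | cut -d'|' -f 1,3; python3 v.py v4.png
```

```text
[ 0.08654138 -0.05676623 -0.99462967]
t 37.67 pos [ 0.6032 -0.2595  0.2163] rot [-3.077  0.081 -3.045] j7 1.46 shares [0.44 9.28 0.49] turn -0.054 w 0.0002 F [-0.5 -0.   0.2]
 -33 | top [144 133 107] 
 -31 | top [151 141 101] 
 -29 | top [162 156 106] 
 -27 | top [173 172 121] 
 -25 | top [182 184 133] 
 -23 | top [189 193 142] 
 -21 | top [192 197 146] 
 -19 | top [193 198 148] 
 -17 | top [192 197 148] 
 -15 | top [187 191 143] 
 -13 | top [176 181 135] 
 -11 | top [161 165 122] 
  -9 | top [147 151 109] 
  -7 | top [138 142  98] 
  -5 | top [131 135  90] 
  -3 | top [127 130  85] 
  -1 | top [123 127  81] 
   0 | top [121 125  79] 
   2 | top [125 128  84] 
   4 | top [131 134  91] 
   6 | top [137 142 100] 
   8 | top [142 146 107] 
  10 | top [147 151 112] 
  12 | top [154 157 118] 
  14 | top [164 168 125] 
  16 | top [173 177 132] 
  18 | top [181 185 137] 
  20 | top [183 188 140] 
  22 | top [185 189 141] 
  24 | top [185 189 142] 
  26 | top [184 186 139] 
  28 | top [179 178 132] 
  30 | top [172 167 123] 
  32 | top [162 153 116] 
  34 | top [153 143 120]
```

View pics/tv4.png

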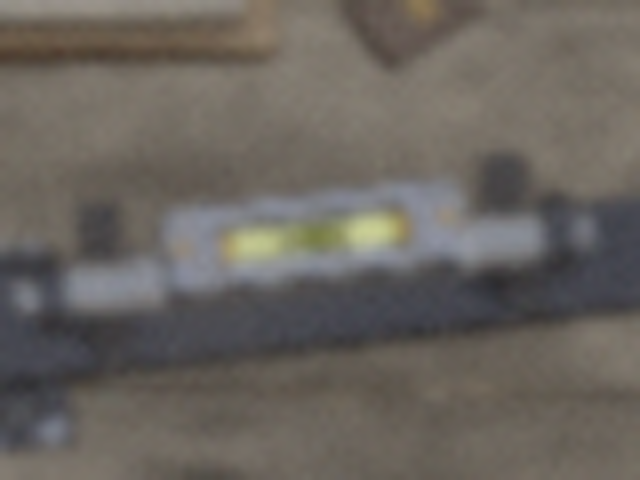

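Emit:
jog_arm(
  steps=[0.05, 1, 0, -0.05, 1, 0.05, 1, 0, 0, 1, 0.05, 1, 0, 0, 1, 0.05, 1, 0, 0, 1, 0.05, 1, 0, 0, 1, 0.05, 1, 0, 0, 1, 0.05, 1, 0, 0, 1, 0.05, 1, 0.2, 0, 1, 0, 0.4, 0, 0, 1],
)

```text
t: 39.5
tcp_pos: [0.5707, -0.0778, 0.1984]
tcp_rot: [-3.075, 0.077, -2.999]
wrist_force: [-0.6, -0.6, 0.1]
grip_width: 0.0004
```

Run:
```python
from h import *
o=manip.observe();z=R(o['tcp_rot'])[:,2];print(z)
to(np.array([.580,-.0775,.133])-z*.019,3.28)
s=snap('wrist','w20.png');crop(s,(150,180,380,260),'c20.png',3.4)
```

```text
[ 0.08565811 -0.05477653 -0.99481768]
t 39.5 pos [ 0.5707 -0.0778  0.1984] rot [-3.075  0.077 -2.999] j7 1.17 shares [-0.21  0.17  2.34] turn 0.005 w 0.0004 F [-0.6 -0.6  0.1]
```

View pics/w20.png

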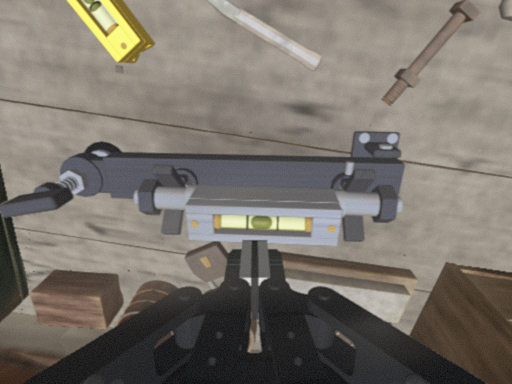

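View pics/c20.png

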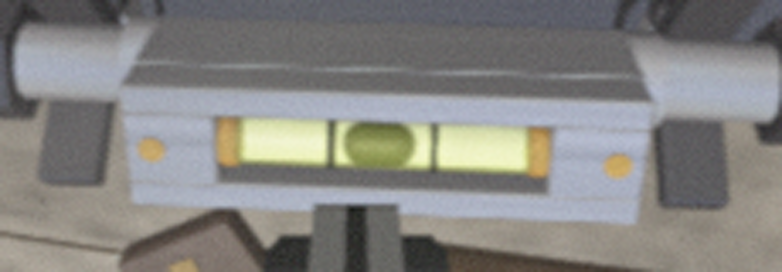

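Run:
```python
from h import *
s=snap('wrist')
c=lambda u,v:(150+u/3.4,180+v/3.4)
for uv in [(385,93),(385,213),(126,115),(650,104),(650,128),(132,204),(636,222),(152,149),(618,166)]: print(uv,atz(s,c(*uv),.133).round(4))
```

```text
(385, 93) [ 0.5657 -0.0764  0.133 ]
(385, 213) [ 0.5941 -0.072   0.133 ]
(126, 115) [ 0.58   -0.1293  0.133 ]
(650, 104) [ 0.559  -0.0235  0.133 ]
(650, 128) [ 0.5643 -0.0221  0.133 ]
(132, 204) [ 0.6018 -0.1269  0.133 ]
(636, 222) [ 0.5867 -0.0192  0.133 ]
(152, 149) [ 0.5872 -0.1233  0.133 ]
(618, 166) [ 0.5741 -0.0262  0.133 ]
```

Emit:
jog_arm(
  steps=[-0.12, 0.12, 0.9, 0, 1, -0.1, 0.12, 0.8, 0, 1],
)

```text
t: 39.85
tcp_pos: [0.5793, -0.0769, 0.164]
tcp_rot: [-3.073, 0.08, -3.003]
wrist_force: [0.7, -0.7, -0.6]
grip_width: -0.0
```

Run:
```python
from h import *
o=manip.observe();z=R(o['tcp_rot'])[:,2]
to(np.array([.580,-.0758,.133])-z*.019,3.28)
```

```text
t 39.85 pos [ 0.5793 -0.0769  0.164 ] rot [-3.073  0.08  -3.003] j7 1.12 shares [0.08 0.15 0.59] turn 0.001 w -0.0 F [ 0.7 -0.7 -0.6]
```

Emit:
jog_arm(
  steps=[0.12, 0.15, 0.4, 0, 1],
)

```text
t: 39.98
tcp_pos: [0.5768, -0.0752, 0.1537]
tcp_rot: [-3.074, 0.078, -3.004]
wrist_force: [-0.6, 0.1, 0.1]
grip_width: -0.0001
```

Run:
```python
from h import *
o=manip.observe();z=R(o['tcp_rot'])[:,2]
to(np.array([.580,-.0758,.133])-z*.019,3.28)
```

```text
t 39.98 pos [ 0.5768 -0.0752  0.1537] rot [-3.074  0.078 -3.004] j7 1.11 shares [-0.07  0.02  0.09] turn -0.001 w -0.0001 F [-0.6  0.1  0.1]
```

Emit:
jog_arm(
  steps=[-0.05, 0, 0.18, 0, 1],
)

```text
t: 40.1
tcp_pos: [0.5784, -0.0748, 0.1518]
tcp_rot: [-3.073, 0.078, -3.004]
wrist_force: [-15.6, 0.4, 46.2]
grip_width: -0.0002
```

Run:
```python
from h import *
for i in range(2):
  o=manip.observe();print(o['t'],o['tcp_pos'].round(4),o['wrist_force'].round(1))
  s=snap('wrist')
```

```text
40.1 [ 0.5784 -0.0748  0.1518] [-15.6   0.4  46.2]
40.15 [ 0.5789 -0.0747  0.1524] [-7.5 -0.3 22.8]
```

```bash
python3 - <<'E'
from h import *
for i in range(10):
  s=snap('wrist','w21.png')
  if i%3==0:
    o=manip.observe();print(o['t'],o['tcp_pos'].round(4),o['wrist_force'].round(1))
s=snap('scene');crop(s,(200,90,290,220),'c21.png',4.5)
E
python3 prof.py | awk '/^ *-?(3[0-4]|2[0-9]|1[0-9]|[0-9]) /' | cut -d'|' -f 1,3 | head -3
```

```text
40.25 [ 0.5791 -0.0747  0.1526] [-7.4  0.2 21.6]
40.4 [ 0.579  -0.0747  0.1526] [-6.   0.6 20. ]
40.55 [ 0.579  -0.0747  0.1526] [-6.7  1.3 20. ]
40.7 [ 0.579  -0.0747  0.1526] [-7.5  0.2 20.5]
 -33 | top [194 183 161] 
 -31 | top [195 184 162] 
 -29 | top [183 173 152]
```

View pics/w21.png

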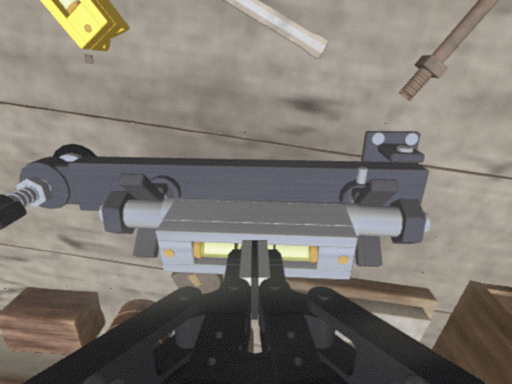

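View pics/c21.png

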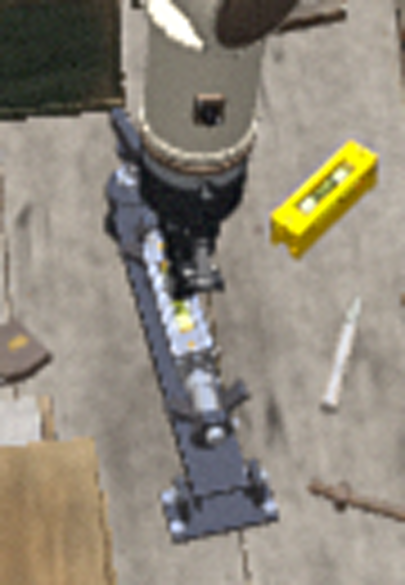

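Emit:
jog_arm(
  steps=[0, 0, 0.09, 0, 1],
)

```text
t: 41.48
tcp_pos: [0.5798, -0.0745, 0.1529]
tcp_rot: [-3.071, 0.081, -3.003]
wrist_force: [-6.1, -0.3, 18.2]
grip_width: -0.0001
```

Run:
```python
from h import *
for i in range(30):
  s=snap('wrist','w22.png')
  if i%8==0:
    o=manip.observe();print(o['t'],o['tcp_pos'].round(4),o['tcp_rot'].round(3),o['wrist_force'].round(1))
crop(s,(150,190,380,290),'c22.png',3.4)
s=snap('scene');crop(s,(225,130,260,180),'c22s.png',12)
```

```text
41.525 [ 0.58   -0.0745  0.1529] [-3.071  0.082 -3.003] [-5.7  0.6 19. ]
41.925 [ 0.58   -0.0745  0.1529] [-3.071  0.082 -3.003] [-5.6 -0.5 19. ]
42.325 [ 0.58   -0.0745  0.1529] [-3.071  0.082 -3.003] [-6.7 -0.1 19.2]
42.725 [ 0.58   -0.0746  0.1529] [-3.071  0.082 -3.003] [-6.5  1.1 18.8]
```

View pics/c22.png

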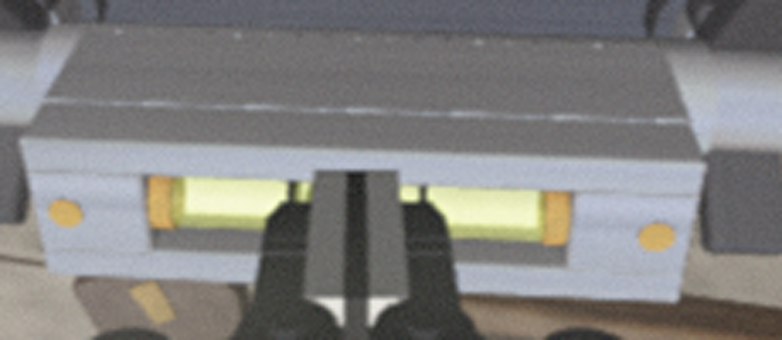

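View pics/c22s.png

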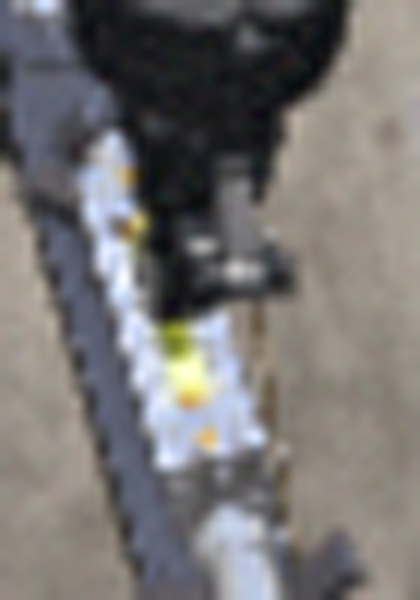

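Run:
```python
from h import *
o=manip.observe();print(o['t'],o['wrist_force'])
print(manip.job_done())
```

```text
43.025 [-6.75167367 -0.41341598 18.57725493]
the job is handed in; nothing more can be done
None
```

I handed the job in at 43.0 s, still pressing the level down on the spindle from above, with the bubble between the lines. No verdict was reported.

**What I did**
- I laid the spindle in both vee rests and let it go.
- I set the grey steel level on its middle, not the yellow look-alike, and pressed it down both in the grip and from above with closed fingertips.
- I turned the wing about 1.23 rad clockwise and released it.
- I came back and pressed the level from above again.

**Last checks**
- **Bubble:** before the final press, the wrist camera showed it about 1 mm from the middle. While pressing, clear glass still shows inside both lines, which puts the bubble within about 1 mm of the middle. The fingers cover most of it, so that is partly inferred.
- **Press:** the wrist force was steady at about 19 N upward, with 6–7 N sideways, and the wing was untouched.
- **Spindle:** by my measurements its middle was about 3 mm off towards the heel, inside the 10 mm allowed.

**What was off**
- The final contact gave a brief 46 N peak at the wrist before it settled. That is above the 8–20 N press you asked for.
- The tool's tilt crept up to about 0.1 rad during the run, so the fingertips meet the level's top slightly askew.
- The overhead and side cameras disagreed by 1–2 mm on the bubble. I relied on the overhead view, and the wrist view agreed with it.

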